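# Stack the disc pair on the slide stage and lock it under the inspection camera

## Robot

A 6-joint arm with a two-finger parallel gripper is mounted at the origin on the work surface. World frame = base frame: x ahead of the robot, y to its left, z up, the work surface at z = 0. Lengths are in m, angles in rad, forces in N, time in s.
With the tool pointing down it reaches from about 0.25 to 0.725 m from the base axis. Payload 4 kg.
Tool frame: the origin (TCP) lies at the very end of the fingers, on their centre line; the grasp point (between the pads) lies 19 mm behind it; y points along the fingers, z is the direction in which the jaws open and shut, and the axes are right-handed (so a half turn about y gives the same grasp; the last joint's range is limited). The gripper opens to 85 mm and grips with 20 to 120 N. Pads are 22 mm wide; open, the fingers measure 114 mm over their backs; the gripper's body (76 mm by 85 mm) begins 54 mm behind the grasp point. The pads swing forward as they close: fully open they stand 13 mm farther back than shut.
Start: joints at [-1.153, 0.241, 0.005, 1.335, 0, 1.571], TCP at [0.203, -0.457, 0.231] pointing down, gripper open.
Joint ranges: [-2.72, 2.72], [-1.05, 1.87], [-1.09, 1.28], [-1.99, 2.15], [-1.42, 1.44], [-3.14, 3.14]. Speed limits (rad/s): [2.79, 2.79, 3.14, 3.14, 3.14, 3.14].

## Interface

Orientations are given as a unit quaternion [x, y, z, w].
In Python, from workcell import bot gives the robot as it stands. The module is installed in compiled form; this text tells all that it offers.
- The arm moves only by the tool move_arm, never from a script. Its argument "increments" is a list of rows, each an object with "grip": the closure, from 0 (fully open) to 1 (shut); "linear": the shift along the tool's x, y, z scaled (see below), a list of three; "twist": the turn about the tool's y scaled (see below). A call has exactly 5 rows; each row shifts and turns the pose as measured when the row begins, along the tool's axes as they then stand; what a row does not reach is not made up. The controller multiplies each number of a shift by 0.2 m and each number of a turn by 2 rad. A row lasts 1/10 s, in which the tool goes at most 50 mm and 8.59 degrees, less where a joint would pass 70% of its speed; a pose out of reach is approached as far as the arm can. A call with a number of a shift or a turn outside -1 to 1 is refused whole. A call with a gripper value outside its range is refused whole. The fingers move at their own pace and stop on an object; the grip force is fixed at half the most. Time passes only in rows, so rows that do not move let the fingers close, or fill a call up. It gives the time, the measured TCP pose, the force and the opening at its end, in the units of the state.
- bot.get_obs(): the state, without advancing time (a new reading comes with each control period).
- bot.camera(name): name is "scene" or "side" or "wrist"; returns (picture, depth): 480x640x3 uint8, blue, green, red; 480x640 float32, m along the optical axis (not along the pixel's ray), 0 where there is no reading.
- bot.camera_params(name): a dict with "camera_matrix" (3x3 intrinsics, pixels), "rvec" (rotation vector, rad) and "tvec" (3), from world to camera coordinates, as OpenCV has them; the wrist camera has in their place "T_tool_cam" (4x4, takes a point from camera to tool coordinates, whose origin is the TCP and whose axes are the tool frame's). Camera axes: x right, y down, z forward; pixel columns grow to the right and rows downward; lengths in m; the calibration is good to about 2 mm. A picture is of the moment at which its call begins: read the wrist's pose just before it. camera_params takes no time and is no camera call.
- bot.job_done(): hands the job in, once; it reports no verdict.
The state is a dict: "clock": time; "joint_pos": joint angles; "joint_vel": joint speeds; "tau": joint torques, N m; "eef_pos": TCP position; "tool_rot": TCP orientation; "ft_force": force on the tool from outside, world axes, zero at the start; "ft_torque": the same for the moment, N m; "grip_width": finger opening in m.
Only numpy, scipy, OpenCV 4.12 (cv2) and the standard library are available. Lean on these libraries where they do the work, as an engineer would, in place of code of your own. Each camera call takes 0.05 s, during which the arm holds its last target. There are 200 camera calls.

## Task

Take the two solid discs from the sloping rack and stack them on the round plate of the slide stage while it stands at its loading end, clear of the camera: first the thick steel disc, flat and centred on the plate, then the thin ceramic disc laid gently on top of it with the edges flush all round. Then slide the stage with the stack along its rail under the camera, all the way to the end stop, and turn the T-shaped clamp knob clockwise as far as it goes to lock the stage there. Leave the spacer ring in the rack and the other things on the bench where they are.

Things in the scene. Friction and masses are not known exactly. Their poses are not given: they have to be found in the camera images.
- rack: Fixed blue rack, 300 mm wide (its y), 125 mm deep; origin on the table under its middle. Its board slopes 30 degrees, rising away from the robot (normal -0.5, 0, 0.866 in rack axes). Discs lie flat on the board, face centres at x = 0, y = -100, 0, 100, z = 55 mm, against two 12 mm high stops at 37 degrees either side of straight downhill; free at their sides (along y). Which lies where varies.
- steel_disc: Loose solid steel disc, 66 mm in diameter, 18 mm thick (the thick one), about 0.46 kg. Origin at the centre of the flat face that lies on the rack at the start; z is the disc's axis and points out of the board. Both faces are alike.
- steel_disc_mid (a point): Centre of the steel disc, half way through its thickness.
- ceramic_disc: Loose solid white ceramic disc, 66 mm in diameter, 11 mm thick (the thin one), about 0.14 kg, brittle. Origin at the centre of the face that lies on the rack at the start; z is its axis, pointing out of the board. Both faces are alike.
- ceramic_disc_mid (a point): Centre of the ceramic disc, half way through its thickness.
- spacer_ring: Loose aluminium ring, 66 mm outside, 40 mm bore, 14 mm thick, lying in the third place of the rack. Not needed: stays in the rack.
- station: Fixed inspection station: base plate 245 x 395 mm, rail along its y, stage sliding towards its -y; x roughly away from the robot. Origin on the table under the rail's middle. A 30 mm column at y = -200 mm carries a camera over x = 0, y = -70 mm: ring light 84 mm in diameter, underside 224 mm above the table, and above it the camera, 50 mm wide, to 375 mm.
- plate_centre (a point): Centre of the top face of the stage's round steel plate: 110 mm in diameter, 66 mm above the table, level, with two engraved centring circles (67 and 92 mm in diameter). Axes as the station's. Moves with the stage; at the end stop it is under the middle of the ring light.
- stage (a joint): Travel of the slide stage in m: 0 at the loading end, 0.140 at the end stop under the camera (towards the station's -y). Starts at 0 to 0.015, stays where it is left, takes about 3 N to slide while the clamp is loose.
- clamp (a joint): Angle of the clamp knob in rad, growing clockwise seen from above: 0 loose, 1.30 at its stop. Starts at 0 to 0.25. Turns with 0.1 N m up to 0.9, then stiffens to 0.2 N m as its shoe grips the clamp bar; at the stop it locks the stage against some 40 N. Stays where it is left.
- clamp_grip (a point): Middle of the grip bar of the black T-shaped clamp knob, on the turning axis, 83 mm above the table. Bar 62 mm long (its x; along the station's x at angle 0), 14 mm wide, 28 mm tall, sides free. It stands on an ear of the stage whose top is 29 mm lower, 115 mm from the plate's centre towards the station's -x (robot's side), and moves with the stage, which can be slid by it.
- wash_bottle: White wash bottle with a yellow spout, 72 mm in diameter, 215 mm tall, standing; origin at the centre of its foot. Stays.
- tweezers: Steel tweezers lying flat, 150 mm long, 8 mm high; origin on the table under the middle. Stay.
- tape_roll: Roll of red tape lying flat, 104 mm in diameter, 48 mm high; origin under its centre. Stays.
Mind the look-alikes: they are no part of the job. Leave any blue or yellow look-alike of the ceramic_disc alone.

How it is judged:
By the outcome, as a careful person would: the job done as asked, in the order asked, and still so for the second after the job is handed in, with the robot touching nothing.
It also fails if it takes over 61 s, if anything falls off the work surface, if the arm or the gripper's body presses on something with over 40 N, if the wrist force passes 120 N, or if a joint passes its speed limit or range.

## Working session

There is one attempt and no reset: what is moved stays moved. The work goes in short steps, Python scripts to look and compute and a tool call to move; the robot and the scene stay as the last step left them, time stands still between calls to the robot, and variables do not carry over. Pictures are saved under pics/ and viewed, about 8 in all and at most 12, crops included, and the job is handed in when it is done.

Besides the shell and the picture viewer there is one more tool, called after "Request:" as name([rows], argument=value, ...), one row to a line, values as JSON. move_arm: Moves the arm, as the interface text tells. Its arguments: {"type":"object","properties":{"increments":{"type":"array"}},"required":["increments"]}

```bash
mkdir -p pics; ls
cat > h.py <<'E'
import numpy as np, cv2
from scipy.spatial.transform import Rotation as R
from workcell import bot
def cam(name):
    o=bot.get_obs(); im,d=bot.camera(name); p=bot.camera_params(name); K=np.array(p["camera_matrix"])
    if name=="wrist":
        T=np.eye(4);T[:3,:3]=R.from_quat(o["tool_rot"]).as_matrix();T[:3,3]=o["eef_pos"];W=T@np.array(p["T_tool_cam"])
    else:
        C=np.eye(4);C[:3,:3]=cv2.Rodrigues(np.array(p["rvec"],float))[0];C[:3,3]=np.ravel(p["tvec"]);W=np.linalg.inv(C)
    return im,d,K,W
def cloud(d,K,W):
    v,u=np.mgrid[:480,:640]; P=np.stack([(u-K[0,2])/K[0,0]*d,(v-K[1,2])/K[1,1]*d,d],-1)@W[:3,:3].T+W[:3,3]
    P[d<=0]=np.nan; return P
def st():
    o=bot.get_obs(); np.set_printoptions(precision=4,suppress=True)
    for k in("clock","joint_pos","eef_pos","tool_rot","ft_force","grip_width"): print(k,np.array(o[k]))
    print(R.from_quat(o["tool_rot"]).as_matrix())
E
python3 - <<'E'
from h import *
st()
for n in("scene","side"):
    im,d,K,W=cam(n); cv2.imwrite(f"pics/{n}0.png",im); np.savez(f"{n}0.npz",im=im,d=d,K=K,W=W)
    print(n,W,K)
E
```

```text
pics
clock 0.0
joint_pos [-1.153   0.2414  0.0037  1.3352  0.      1.5708]
eef_pos [ 0.2026 -0.4564  0.2304]
tool_rot [-0.1468  0.6925 -0.691   0.1465]
ft_force [-0.3635 -0.2385  0.254 ]
grip_width 0.08573385591774049
[[-0.914  -0.0008  0.4057]
 [-0.4057  0.0019 -0.914 ]
 [-0.     -1.     -0.0021]]
scene [[-0.7873  0.4358 -0.4362  0.9218]
 [ 0.6164  0.5728 -0.5403  0.6407]
 [ 0.0144 -0.6943 -0.7196  0.7388]
 [ 0.      0.      0.      1.    ]] [[524.2542   0.     315.2006]
 [  0.     524.2542 236.282 ]
 [  0.       0.       1.    ]]
side [[ 0.8915 -0.3093  0.331   0.2759]
 [-0.4528 -0.6301  0.6309 -0.3522]
 [ 0.0134 -0.7123 -0.7018  0.6723]
 [ 0.      0.      0.      1.    ]] [[515.8549   0.     312.0782]
 [  0.     515.8549 234.652 ]
 [  0.       0.       1.    ]]
```

View pics/scene0.png

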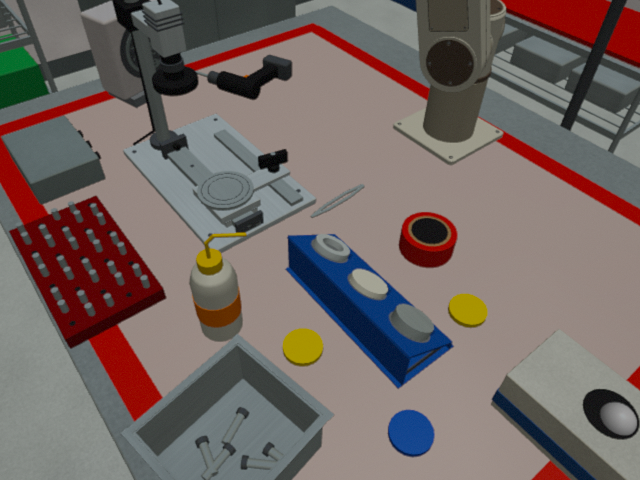

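View pics/side0.png

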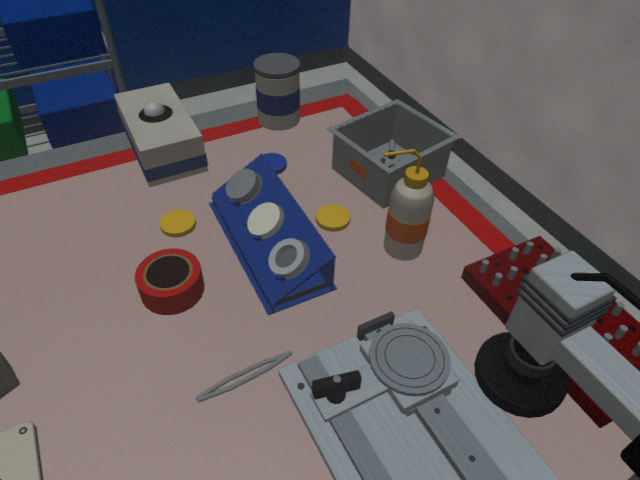

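The scene view shows the rack holding the ring (330,247), white ceramic (368,284) and grey thick steel (411,322). The yellow discs (303,346), (468,310) and the blue one (411,432) lie on the table, so they are look-alikes and stay. In the scene view the plate is at (225,188) and the knob at (273,158); in the side view they are at (410,358) and (337,385).

```bash
cat > meas.py <<'E'
from h import *
def face(P,seed,r=40,nrm=None,tol=.002,rad=.033):
    """top face around seed pixel: plane fit on the seed's patch, then flood of in-plane pixels, circle fit on border"""
    u,v=seed; pp=P[v-4:v+5,u-4:u+5].reshape(-1,3); pp=pp[~np.isnan(pp[:,0])]; c=np.median(pp,0)
    for it in range(3):
        n=np.linalg.svd(pp-pp.mean(0))[2][2]; n*=np.sign(n[2]); m0=pp.mean(0)
        dist=np.abs((P-m0)@n); mask=((dist<tol)&(np.linalg.norm(P-c,axis=-1)<2.2*rad)).astype(np.uint8)
        lab=cv2.connectedComponents(mask,connectivity=4)[1]; M=lab==lab[v,u]; pp=P[M]
    e1=np.cross(n,[0,1,0]);e1/=np.linalg.norm(e1);e2=np.cross(n,e1)
    q=np.stack([(pp-m0)@e1,(pp-m0)@e2],-1).astype(np.float32)
    (a,b),rr=cv2.minEnclosingCircle(q); h=cv2.convexHull(q)[:,0]
    el=cv2.fitEllipse(h) 
    return m0+a*e1+b*e2, rr, m0+el[0][0]*e1+el[0][1]*e2, el[1], n, len(pp)
E
python3 - <<'E'
from meas import *
np.set_printoptions(precision=4,suppress=True)
S={"scene":dict(steel=(411,320),cer=(368,283),plate=(225,188)),"side":dict(steel=(240,186),cer=(264,219),plate=(410,358))}
for n in S:
    z=np.load(n+"0.npz"); P=cloud(z["d"],z["K"],z["W"])
    for k,s in S[n].items():
        c,rr,c2,ax,nn,N=face(P,s,rad=.055 if k=="plate" else .033); print(n,k,c,rr,c2,ax,nn,N)
    # knob points
    u,v=(273,158) if n=="scene" else (337,385)
    Q=P[v-25:v+25,u-35:u+35].reshape(-1,3); I=z["im"][v-25:v+25,u-35:u+35].reshape(-1,3)
    m=(Q[:,2]>.075)&(Q[:,2]<.105)&(I.max(1)<90); q=Q[m]
    r=cv2.minAreaRect(q[:,:2].astype(np.float32)*1000); print("knob",m.sum(),q[:,2].min(),q[:,2].max(),r)
    t=q[q[:,2]>.09]; print(" top",len(t),t.mean(0),np.median(t[:,2]),cv2.minAreaRect(t[:,:2].astype(np.float32)*1000))
    # blue rack
    hsv=cv2.cvtColor(z["im"],cv2.COLOR_BGR2HSV)
E
```

```text
scene steel [0.5014 0.3696 0.0703] 0.034306980669498444 [0.5017 0.3701 0.0705] (0.06469301134347916, 0.06731737405061722) [-0.4953  0.0103  0.8687] 687
scene cer [0.5008 0.2682 0.0625] 0.038501352071762085 [0.5003 0.2702 0.0622] (0.06661365181207657, 0.07767701894044876) [-0.494   0.0065  0.8694] 614
scene plate [ 0.5729 -0.0724  0.0656] 0.05650509148836136 [ 0.5737 -0.0728  0.0656] (0.10900265723466873, 0.11170367896556854) [-0.0057 -0.0101  0.9999] 1458
knob 366 0.07503356258700211 0.09994803470388458 ((459.571533203125, -73.83601379394531), (17.718393325805664, 60.97896957397461), 77.89888000488281)
 top 184 [ 0.4611 -0.0716  0.0952] 0.09549779800100394 ((459.60888671875, -73.82624053955078), (17.305662155151367, 60.96312713623047), 78.60098266601562)
side steel [0.503  0.3675 0.0707] 0.03415577486157417 [0.5028 0.3677 0.0706] (0.06433374434709549, 0.0676785409450531) [-0.5075  0.0099  0.8616] 629Traceback (most recent call last):
  File "<stdin>", line 7, in <module>
  File "meas.py", line 6, in face
    n=np.linalg.svd(pp-pp.mean(0))[2][2]; n*=np.sign(n[2]); m0=pp.mean(0)
      ~~~~~~~~~~~~~^^^^^^^^^^^^^^^
    u, s, vh = gufunc(a, signature=signature)
               ~~~~~~^^^^^^^^^^^^^^^^^^^^^^^^
numpy._core._exceptions._ArrayMemoryError: Unable to allocate 699. GiB for an array with shape (306388, 306388) and data type float64
```

Add to h.py:
```python
def go(x,y,z,jawdeg=None):
    """tool-frame scaled shift to world target; jawdeg = wanted world angle of tool z (mod 180)"""
    o=bot.get_obs(); M=R.from_quat(o["tool_rot"]).as_matrix(); p=np.array(o["eef_pos"])
    s=M.T@(np.array([x,y,z])-p)/.2; a=np.degrees(np.arctan2(M[1,2],M[0,2]))
    print("t",o["clock"],"pos",p.round(4),"jaw",round(a,2),"grip",round(o["grip_width"],4),"F",np.array(o["ft_force"]).round(1),"j",np.array(o["joint_pos"]).round(2))
    print("shift scaled",s.round(4),"rows>=",np.linalg.norm(s)*.2/.05)
    if jawdeg is not None:
        d=(a-jawdeg+90)%180-90; print("twist deg",d,"scaled",np.radians(d)/2)
```

```text
(no output)
```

Request:
move_arm([
  {"grip": 0, "linear": [0, 0, 0], "twist": 0.073},
  {"grip": 0, "linear": [0, 0, 0], "twist": 0.073},
  {"grip": 0, "linear": [0, 0, 0], "twist": 0.073},
  {"grip": 0, "linear": [-0.08, 0, -0.23], "twist": 0},
  {"grip": 0, "linear": [-0.08, 0, -0.23], "twist": 0},
])

```text
clock: 0.6
eef_pos: [0.2368, -0.3668, 0.227]
tool_rot: [0.015, 0.709, -0.705, -0.017]
ft_force: [1.8, -0.0, 0.5]
grip_width: 0.0858
```

Request:
move_arm([
  {"grip": 0, "linear": [-0.08, 0, -0.23], "twist": 0},
  {"grip": 0, "linear": [-0.08, 0, -0.23], "twist": 0},
  {"grip": 0, "linear": [-0.08, 0, -0.23], "twist": 0},
  {"grip": 0, "linear": [-0.08, 0, -0.23], "twist": 0},
  {"grip": 0, "linear": [-0.08, 0, -0.23], "twist": 0},
])

```text
clock: 1.1
eef_pos: [0.3272, -0.1333, 0.2263]
tool_rot: [0.017, 0.71, -0.704, -0.02]
ft_force: [1.3, -0.6, 0.8]
grip_width: 0.0853
```

```bash
python3 -c "
from h import *
go(.44,.30,.25,-91)"
```

```text
t 1.1 pos [ 0.3272 -0.1333  0.2263] jaw -92.97 grip 0.0853 F [ 1.3 -0.6  0.8] j [-0.39 -0.04 -0.33  1.29  0.01  2.8 ]
shift scaled [-0.4503 -0.1025 -2.1935] rows>= 8.966505929018581
twist deg -1.9723766559418436 scaled -0.017212233367830274
```

```bash
cat >> h.py <<'E'
def plan(x,y,z,twdeg,n):
    """n rows with shift and turn together"""
    o=bot.get_obs(); M=R.from_quat(o["tool_rot"]); w=(np.array([x,y,z])-o["eef_pos"])/n/.2; t=np.radians(twdeg)/n
    for i in range(n): print(i,((M*R.from_rotvec([0,t*i,0])).inv().apply(w)).round(3).tolist(),round(t/2,4))
E
python3 -c "
from h import *
plan(.44,.31,.25,-182,24)"
```

```text
0 [-0.019, -0.004, -0.093] -0.0662
1 [-0.031, -0.004, -0.09] -0.0662
2 [-0.042, -0.004, -0.085] -0.0662
3 [-0.053, -0.004, -0.079] -0.0662
4 [-0.063, -0.004, -0.071] -0.0662
5 [-0.072, -0.004, -0.062] -0.0662
6 [-0.08, -0.004, -0.052] -0.0662
7 [-0.086, -0.004, -0.041] -0.0662
8 [-0.091, -0.004, -0.03] -0.0662
9 [-0.094, -0.004, -0.017] -0.0662
10 [-0.095, -0.004, -0.005] -0.0662
11 [-0.095, -0.004, 0.008] -0.0662
12 [-0.093, -0.004, 0.02] -0.0662
13 [-0.09, -0.004, 0.032] -0.0662
14 [-0.085, -0.004, 0.044] -0.0662
15 [-0.078, -0.004, 0.055] -0.0662
16 [-0.07, -0.004, 0.065] -0.0662
17 [-0.061, -0.004, 0.073] -0.0662
18 [-0.051, -0.004, 0.081] -0.0662
19 [-0.04, -0.004, 0.087] -0.0662
20 [-0.028, -0.004, 0.091] -0.0662
21 [-0.016, -0.004, 0.094] -0.0662
22 [-0.003, -0.004, 0.095] -0.0662
23 [0.009, -0.004, 0.095] -0.0662
```

Request:
move_arm([
  {"grip": 0, "linear": [-0.02, 0, -0.09], "twist": -0.066},
  {"grip": 0, "linear": [-0.03, 0, -0.09], "twist": -0.066},
  {"grip": 0, "linear": [-0.04, 0, -0.085], "twist": -0.066},
  {"grip": 0, "linear": [-0.05, 0, -0.08], "twist": -0.066},
  {"grip": 0, "linear": [-0.06, 0, -0.07], "twist": -0.066},
])

```text
clock: 1.6
eef_pos: [0.3477, -0.0336, 0.2259]
tool_rot: [-0.225, 0.675, -0.667, 0.222]
ft_force: [0.3, -0.2, -0.7]
grip_width: 0.0855
```

Request:
move_arm([
  {"grip": 0, "linear": [-0.07, -0.01, -0.06], "twist": -0.066},
  {"grip": 0, "linear": [-0.08, -0.01, -0.05], "twist": -0.066},
  {"grip": 0, "linear": [-0.085, -0.01, -0.04], "twist": -0.066},
  {"grip": 0, "linear": [-0.09, -0.01, -0.03], "twist": -0.066},
  {"grip": 0, "linear": [-0.095, -0.01, -0.02], "twist": -0.066},
])

```text
clock: 2.1
eef_pos: [0.3654, 0.0628, 0.2351]
tool_rot: [-0.438, 0.561, -0.551, 0.436]
ft_force: [-0.2, -0.4, 0.1]
grip_width: 0.0854
```

Request:
move_arm([
  {"grip": 0, "linear": [-0.095, -0.01, -0.005], "twist": -0.066},
  {"grip": 0, "linear": [-0.095, -0.01, 0.01], "twist": -0.066},
  {"grip": 0, "linear": [-0.095, -0.01, 0.02], "twist": -0.066},
  {"grip": 0, "linear": [-0.09, -0.01, 0.03], "twist": -0.066},
  {"grip": 0, "linear": [-0.085, -0.01, 0.045], "twist": -0.066},
])

```text
clock: 2.6
eef_pos: [0.3809, 0.1606, 0.2443]
tool_rot: [0.6, -0.382, 0.37, -0.598]
ft_force: [0.5, -1.0, 0.4]
grip_width: 0.0851
```

Request:
move_arm([
  {"grip": 0, "linear": [-0.08, 0, 0.055], "twist": -0.066},
  {"grip": 0, "linear": [-0.07, 0, 0.065], "twist": -0.066},
  {"grip": 0, "linear": [-0.06, 0, 0.075], "twist": -0.066},
  {"grip": 0, "linear": [-0.05, 0, 0.08], "twist": -0.066},
  {"grip": 0, "linear": [-0.04, 0, 0.085], "twist": -0.066},
])

```text
clock: 3.1
eef_pos: [0.3943, 0.2584, 0.2428]
tool_rot: [-0.69, 0.159, -0.144, 0.691]
ft_force: [0.2, -0.3, 0.4]
grip_width: 0.0854
```

Request:
move_arm([
  {"grip": 0, "linear": [-0.03, 0, 0.09], "twist": -0.066},
  {"grip": 0, "linear": [-0.015, 0, 0.095], "twist": -0.066},
  {"grip": 0, "linear": [0, 0, 0.095], "twist": -0.066},
  {"grip": 0, "linear": [0.01, 0, 0.095], "twist": -0.066},
  {"grip": 0, "linear": [0, 0, 0], "twist": 0},
])

```text
clock: 3.6
eef_pos: [0.4033, 0.3381, 0.2397]
tool_rot: [-0.705, -0.035, 0.052, 0.707]
ft_force: [0.0, -0.3, -0.0]
grip_width: 0.0853
```

Run:
```python
from h import *
go(.44,.31,.25,89)
im,d,K,W=cam("wrist"); cv2.imwrite("pics/w1.png",im); np.savez("w1.npz",im=im,d=d,K=K,W=W); print(W)
```

```text
t 3.6 pos [0.4033 0.3381 0.2397] jaw 96.99 grip 0.0853 F [ 0.  -0.3 -0. ] j [0.69 0.3  0.11 1.4  0.02 0.57]
shift scaled [ 0.1639 -0.0563 -0.1616] rows>= 0.9477003537680123
twist deg 7.985757221593104 scaled 0.06968887839085704
[[-0.12268519  0.95457412  0.27154483  0.33252659]
 [ 0.99243344  0.11664531  0.03833727  0.32756818]
 [ 0.00492134  0.27419359 -0.96166192  0.38565684]
 [ 0.          0.          0.          1.        ]]
```

View pics/w1.png

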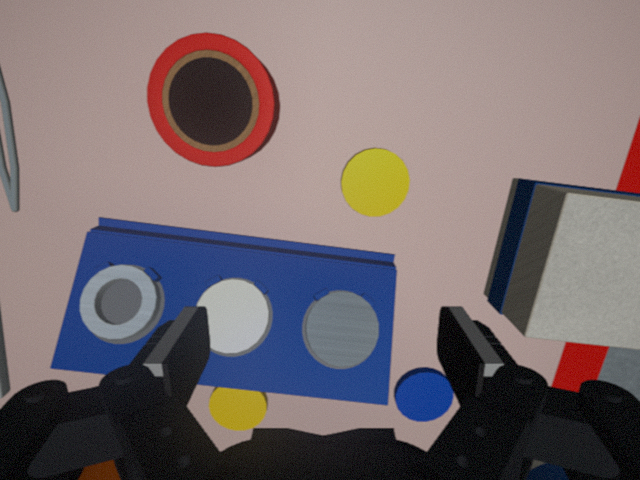

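The wrist view shows the ring (120,302), white ceramic (233,317) and solid grey steel (341,329) in the rack. The yellow (375,182), (238,408) and blue (424,394) discs lie on the table and stay.

Run:
```python
from meas import *
np.set_printoptions(precision=4,suppress=True)
z=np.load("w1.npz"); im,d,K,W=z["im"],z["d"],z["K"],z["W"]; P=cloud(d,K,W); print("nodepth",(d<=0).mean())
for k,s in dict(steel=(345,325),cer=(240,310)).items():
    for tol in(.002,.0015):
        c,rr,c2,ax,n,N=face(P,s,tol=tol); print(k,c,rr,c2,ax,n,N)
# rack board: blue pixels
hsv=cv2.cvtColor(im,cv2.COLOR_BGR2HSV); m=(hsv[...,0]>105)&(hsv[...,0]<125)&(hsv[...,1]>150)
m[:,400:]=0; q=P[m]; q=q[(q[:,2]>.02)&(q[:,2]<.1)]; 
A=np.c_[q[:,:2],np.ones(len(q))]
for i in range(5):
    x=np.linalg.lstsq(A,q[:,2],rcond=None)[0]; r=np.abs(A@x-q[:,2]); k=r<max(.002,np.median(r)*2); A,q=A[k],q[k]
n=np.r_[-x[:2],1];n/=np.linalg.norm(n); print("board n",n,"yaw",np.degrees(np.arctan2(-n[1],-n[0])),len(q), "z at .511,.369",x@[.511,.369,1])
# steel edges/back of rack yaw via minAreaRect on footprint
q2=P[m]; print(cv2.minAreaRect((q2[q2[:,2]>.012][:,:2]*1000).astype(np.float32)))
# fingers: dark pts near
o=bot.get_obs(); T=R.from_quat(o["tool_rot"]).as_matrix()
t=(P-o["eef_pos"])@T
f=(d>0)&(t[...,1]>-.06)&(t[...,1]<.03)&(np.abs(t[...,2])<.07)&(np.abs(t[...,0])<.03)
for s in(-1,1):
    q=t[f&(np.sign(t[...,2])==s)]; print("finger",s,len(q),np.percentile(q,[0,1,50,99,100],axis=0))
```

```text
nodepth 0.004059244791666666
steel [0.5034 0.3675 0.072 ] 0.03298180177807808 [0.5034 0.3675 0.072 ] (0.06524841487407684, 0.06538160890340805) [-0.4982  0.0043  0.8671] 4263
steel [0.5034 0.3675 0.072 ] 0.032980985939502716 [0.5034 0.3675 0.072 ] (0.06525386869907379, 0.06535785645246506) [-0.4987  0.003   0.8668] 4104
cer [0.5026 0.2675 0.0641] 0.03673737496137619 [0.5019 0.2679 0.0636] (0.06583959609270096, 0.07523548603057861) [-0.4972  0.0037  0.8677] 4002
cer [0.5029 0.2671 0.0642] 0.0364607498049736 [0.5022 0.2679 0.0637] (0.0655018612742424, 0.07470620423555374) [-0.4961 -0.0025  0.8683] 3809
board n [-0.4993  0.0045  0.8664] yaw -0.5191569822268081 23433 z at .511,.369 0.05566450947729204
((490.04046630859375, 295.993896484375), (360.134521484375, 210.93397521972656), 79.01093292236328)
finger -1 5176 [[-0.0125 -0.06   -0.069 ]
 [-0.0118 -0.0597 -0.0637]
 [-0.0056 -0.0406 -0.0436]
 [ 0.0119 -0.0164 -0.0424]
 [ 0.0132 -0.014  -0.0422]]
finger 1 5159 [[-0.013  -0.06    0.0418]
 [-0.0122 -0.0598  0.0421]
 [-0.006  -0.0405  0.0432]
 [ 0.0116 -0.0164  0.063 ]
 [ 0.0128 -0.0143  0.0696]]
```

```bash
python3 -c "
from h import *
plan(.503,.368,.12,7.5,4)"
```

```text
0 [0.132, 0.146, 0.023] 0.0164
1 [0.132, 0.146, 0.027] 0.0164
2 [0.131, 0.146, 0.032] 0.0164
3 [0.13, 0.146, 0.036] 0.0164
```

Request:
move_arm([
  {"grip": 0, "linear": [0.131, 0.146, 0.023], "twist": 0.0164},
  {"grip": 0, "linear": [0.131, 0.146, 0.027], "twist": 0.0164},
  {"grip": 0, "linear": [0.131, 0.146, 0.032], "twist": 0.0164},
  {"grip": 0, "linear": [0.131, 0.146, 0.036], "twist": 0.0164},
  {"grip": 0, "linear": [0, 0, 0], "twist": 0},
])

```text
clock: 4.15
eef_pos: [0.5056, 0.3642, 0.1171]
tool_rot: [0.707, -0.019, 0.002, -0.706]
ft_force: [-0.6, -0.3, -0.1]
grip_width: 0.0854
```

```bash
python3 -c "
from h import *
go(.503,.368,.052,89.5)"
```

```text
t 4.15 pos [0.5056 0.3642 0.1171] jaw 88.29 grip 0.0854 F [-0.6 -0.3 -0.1] j [0.62 0.57 0.19 1.22 0.01 0.65]
shift scaled [-0.0052  0.3257  0.0193] rows>= 1.305289276389891
twist deg -1.2137876634939175 scaled -0.01059229557402892
```

Request:
move_arm([
  {"grip": 0, "linear": [-0.006, 0.1, 0.02], "twist": -0.0106},
  {"grip": 0, "linear": [0, 0.1, 0], "twist": 0},
  {"grip": 0, "linear": [0, 0.07, 0], "twist": 0},
  {"grip": 0, "linear": [0, 0, 0], "twist": 0},
  {"grip": 0, "linear": [0, 0, 0], "twist": 0},
])

```text
clock: 4.65
eef_pos: [0.5019, 0.3632, 0.0637]
tool_rot: [0.708, -0.017, -0.003, -0.706]
ft_force: [-0.3, -0.1, 0.7]
grip_width: 0.0856
```

```bash
python3 -c "
from h import *
go(.503,.368,.052,89.5)"
```

```text
t 4.65 pos [0.5019 0.3632 0.0637] jaw 88.91 grip 0.0856 F [-0.3 -0.1  0.7] j [0.62 0.61 0.11 1.1  0.01 0.64]
shift scaled [0.0065 0.0584 0.0246] rows>= 0.2547982483422938
twist deg -0.5852608589952695 scaled -0.005107364486258862
```

Request:
move_arm([
  {"grip": 0, "linear": [0.006, 0, 0.026], "twist": -0.005},
  {"grip": 0, "linear": [0, 0.03, 0], "twist": 0},
  {"grip": 0, "linear": [0, 0.03, 0], "twist": 0},
  {"grip": 0, "linear": [0, 0, 0], "twist": 0},
  {"grip": 0, "linear": [0, 0, 0], "twist": 0},
])

```text
clock: 5.15
eef_pos: [0.5047, 0.3698, 0.0557]
tool_rot: [-0.707, 0.011, 0.005, 0.707]
ft_force: [0.8, 0.2, 0.2]
grip_width: 0.0858
```

```bash
python3 -c "
from h import *
go(.503,.368,.052,89.5)"
```

```text
t 5.15 pos [0.5047 0.3698 0.0557] jaw 89.47 grip 0.0858 F [0.8 0.2 0.2] j [0.63 0.62 0.12 1.08 0.01 0.63]
shift scaled [-0.0081  0.0189 -0.0092] rows>= 0.09001945398004207
twist deg -0.028747340552783385 scaled -0.0002508678719190784
```

Request:
move_arm([
  {"grip": 0, "linear": [-0.008, 0.01, -0.007], "twist": 0},
  {"grip": 0, "linear": [0, 0.006, 0], "twist": 0},
  {"grip": 0.15, "linear": [0, 0, 0], "twist": 0},
  {"grip": 0.6, "linear": [0, 0, 0], "twist": 0},
  {"grip": 1, "linear": [0, 0, 0], "twist": 0},
])

```text
clock: 5.65
eef_pos: [0.5028, 0.3687, 0.0531]
tool_rot: [-0.707, 0.011, 0.005, 0.708]
ft_force: [0.2, -0.1, -3.3]
grip_width: 0.0639
```

Request:
move_arm([
  {"grip": 1, "linear": [0, 0, 0], "twist": 0},
  {"grip": 1, "linear": [0, 0, 0], "twist": 0},
  {"grip": 1, "linear": [0, 0, 0], "twist": 0},
  {"grip": 1, "linear": [0, 0, 0], "twist": 0},
  {"grip": 1, "linear": [0, 0, 0], "twist": 0},
])

```text
clock: 6.15
eef_pos: [0.5028, 0.3687, 0.0531]
tool_rot: [-0.707, 0.011, 0.005, 0.707]
ft_force: [-1.2, 0.4, 0.5]
grip_width: 0.0638
```

```bash
python3 -c "
from h import *
go(.503,.368,.052,89.5)"
```

```text
t 6.15 pos [0.5028 0.3687 0.0531] jaw 89.47 grip 0.0638 F [-1.2  0.4  0.5] j [0.63 0.62 0.1  1.07 0.01 0.63]
shift scaled [ 0.0011  0.0056 -0.0035] rows>= 0.026567699024344776
twist deg -0.025666034455454678 scaled -0.00022397840358899702
```

Request:
move_arm([
  {"grip": 1, "linear": [0, -0.06, 0], "twist": 0},
  {"grip": 1, "linear": [0, -0.12, 0], "twist": 0},
  {"grip": 1, "linear": [0, -0.18, 0], "twist": 0},
  {"grip": 1, "linear": [0, -0.15, 0], "twist": 0},
  {"grip": 1, "linear": [0, 0, 0], "twist": 0},
])

```text
clock: 6.65
eef_pos: [0.5019, 0.3657, 0.1541]
tool_rot: [0.71, -0.015, -0.008, -0.704]
ft_force: [1.2, 0.1, -4.1]
grip_width: 0.0639
```

Run:
```python
from h import *
o=bot.get_obs()
go(.503,.368,.052,89.5)
im,d,K,W=cam("wrist"); np.savez("w2.npz",im=im,d=d,K=K,W=W)
cv2.imwrite("pics/w2.png",im[160:])
# plate refined
```

```text
t 6.65 pos [0.5019 0.3657 0.1541] jaw 89.47 grip 0.0639 F [ 1.2  0.1 -4.1] j [0.62 0.55 0.26 1.31 0.01 0.63]
shift scaled [0.0222 0.5101 0.0154] rows>= 2.0433590382683424
twist deg -0.02939121477190554 scaled -0.0002564867344652729
```

View pics/w2.png

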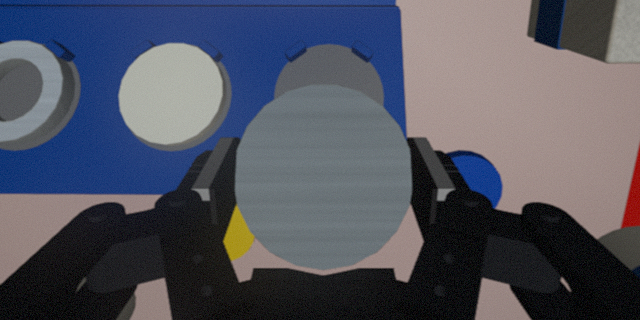

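The steel disc is held, with its face centred at about (324,335) in full-image pixels. Next I measure its tilt in the hand, and the ceramic while it is in view.

Run:
```python
from meas import *
np.set_printoptions(precision=4,suppress=True)
z=np.load("w2.npz"); im,d,K,W=z["im"],z["d"],z["K"],z["W"]; P=cloud(d,K,W)
o=bot.get_obs(); T=R.from_quat(o["tool_rot"]).as_matrix()
c,rr,c2,ax,n,N=face(P,(324,330)); print("steel",c,rr,c2,ax,n,N); print("in tool:",(c2-o["eef_pos"])@T, "mid",(c2-.009*n-o["eef_pos"])@T, "world mid",c2-.009*n)
for tol in (.002,.0012):
  c,rr,c2,ax,n,N=face(P,(172,255),tol=tol); print("cer",c,rr,c2,ax,n,N)
# colour-based ceramic: ellipse on white pixels, ray to plane
hsv=cv2.cvtColor(im,cv2.COLOR_BGR2HSV); print(hsv[250,150],hsv[250,172],hsv[260,226])
# plate: scene image concentric ellipse fit ok from before; use depth horizontally
z=np.load("side0.npz"); P=cloud(z["d"],z["K"],z["W"])
m=(np.abs(P[...,2]-.066)<.004)&(P[...,0]>.48)&(P[...,0]<.66)&(np.abs(P[...,1]+.07)<.09)
q=P[m]; print("side plate",len(q),q.mean(0),cv2.minEnclosingCircle((q[:,:2]*1000).astype(np.float32)),cv2.fitEllipse(cv2.convexHull((q[:,:2]*1000).astype(np.float32))))
```

```text
bash:   936 Killed                     python3 - <<'E'
from meas import *
np.set_printoptions(precision=4,suppress=True)
z=np.load("w2.npz"); im,d,K,W=z["im"],z["d"],z["K"],z["W"]; P=cloud(d,K,W)
o=bot.get_obs(); T=R.from_quat(o["tool_rot"]).as_matrix()
c,rr,c2,ax,n,N=face(P,(324,330)); print("steel",c,rr,c2,ax,n,N); print("in tool:",(c2-o["eef_pos"])@T, "mid",(c2-.009*n-o["eef_pos"])@T, "world mid",c2-.009*n)
for tol in (.002,.0012):
  c,rr,c2,ax,n,N=face(P,(172,255),tol=tol); print("cer",c,rr,c2,ax,n,N)
# colour-based ceramic: ellipse on white pixels, ray to plane
hsv=cv2.cvtColor(im,cv2.COLOR_BGR2HSV); print(hsv[250,150],hsv[250,172],hsv[260,226])
# plate: scene image concentric ellipse fit ok from before; use depth horizontally
z=np.load("side0.npz"); P=cloud(z["d"],z["K"],z["W"])
m=(np.abs(P[...,2]-.066)<.004)&(P[...,0]>.48)&(P[...,0]<.66)&(np.abs(P[...,1]+.07)<.09)
q=P[m]; print("side plate",len(q),q.mean(0),cv2.minEnclosingCircle((q[:,:2]*1000).astype(np.float32)),cv2.fitEllipse(cv2.convexHull((q[:,:2]*1000).astype(np.float32))))
E
```

SVD without economy mode ran out of memory; I'll use covariance and guard the label of the seed.

```bash
sed -i 's/n=np.linalg.svd(pp-pp.mean(0))\[2\]\[2\]/n=np.linalg.eigh(np.cov(pp.T))[1][:,0]/; s/M=lab==lab\[v,u\]/M=lab==np.bincount(lab[v-4:v+5,u-4:u+5][mask[v-4:v+5,u-4:u+5]>0]).argmax()/' meas.py
python3 - <<'E'
from meas import *
np.set_printoptions(precision=4,suppress=True)
z=np.load("w2.npz"); im,d,K,W=z["im"],z["d"],z["K"],z["W"]; P=cloud(d,K,W)
o=bot.get_obs(); T=R.from_quat(o["tool_rot"]).as_matrix()
c,rr,c2,ax,n,N=face(P,(324,330)); print("steel",c,rr,c2,ax,n,N); print("in tool:",(c2-o["eef_pos"])@T, "mid",(c2-.009*n-o["eef_pos"])@T, "world mid",c2-.009*n)
for tol in (.002,.0012):
  c,rr,c2,ax,n,N=face(P,(172,255),tol=tol); print("cer",c,rr,c2,ax,n,N)
hsv=cv2.cvtColor(im,cv2.COLOR_BGR2HSV); print(hsv[250,150],hsv[250,172],hsv[260,226])
z=np.load("side0.npz"); P=cloud(z["d"],z["K"],z["W"])
c,rr,c2,ax,n,N=face(P,(410,358),rad=.055); print("side plate",c,rr,c2,ax,n,N)
E
```

```text
steel [0.4972 0.3649 0.17  ] 0.03902410343289375 [0.5023 0.365  0.1729] (0.06393056362867355, 0.07825105637311935) [-0.4906  0.0105  0.8713] 26379
in tool: [ 0.0007 -0.0213 -0.0002] mid [ 0.0054 -0.0136 -0.0001] world mid [0.5067 0.3649 0.165 ]
cer [0.5025 0.2674 0.064 ] 0.0367218479514122 [0.502  0.2676 0.0637] (0.06783105432987213, 0.07514778524637222) [-0.4966  0.0028  0.868 ] 8651
cer [0.5035 0.2692 0.0646] 0.03617551177740097 [0.5035 0.2685 0.0646] (0.06624144315719604, 0.07207836210727692) [-0.4925 -0.0169  0.8702] 7485
[ 41  12 175] [ 30  15 173] [105   5  94]
side plate [ 0.5749 -0.075   0.0662] 0.05572165176272392 [ 0.5745 -0.0747  0.0662] (0.10903360694646835, 0.1106787621974945) [ 0.0021 -0.0033  1.    ] 4280
```

Run:
```python
from h import *
for n,u,v in(("scene",220,325),("side",405,245)):
    z=np.load(n+"0.npz");K,W=z["K"],z["W"]; r=W[:3,:3]@[(u-K[0,2])/K[0,0],(v-K[1,2])/K[1,1],1]; print(W[:3,3]-r*(W[2,3]-.01)/r[2])
plan(.52,.04,.20,0,8)
```

```text
[0.73127011 0.15867058 0.01      ]
[0.72631806 0.14583311 0.01      ]
0 [0.013, -0.029, -0.203] 0.0
1 [0.013, -0.029, -0.203] 0.0
2 [0.013, -0.029, -0.203] 0.0
3 [0.013, -0.029, -0.203] 0.0
4 [0.013, -0.029, -0.203] 0.0
5 [0.013, -0.029, -0.203] 0.0
6 [0.013, -0.029, -0.203] 0.0
7 [0.013, -0.029, -0.203] 0.0
```

Request:
move_arm([
  {"grip": 1, "linear": [0.013, -0.03, -0.2], "twist": 0},
  {"grip": 1, "linear": [0.013, -0.03, -0.2], "twist": 0},
  {"grip": 1, "linear": [0.013, -0.03, -0.2], "twist": 0},
  {"grip": 1, "linear": [0.013, -0.03, -0.2], "twist": 0},
  {"grip": 1, "linear": [0.013, -0.03, -0.2], "twist": 0},
])

```text
clock: 7.2
eef_pos: [0.5067, 0.1621, 0.1702]
tool_rot: [0.713, -0.018, -0.02, -0.701]
ft_force: [0.5, -0.6, -4.4]
grip_width: 0.0634
```

Request:
move_arm([
  {"grip": 1, "linear": [0.013, -0.03, -0.2], "twist": 0},
  {"grip": 1, "linear": [0.013, -0.03, -0.2], "twist": 0},
  {"grip": 1, "linear": [0, 0, -0.1], "twist": 0},
  {"grip": 1, "linear": [0, 0, 0], "twist": 0},
  {"grip": 1, "linear": [0, 0, 0], "twist": 0},
])

```text
clock: 7.7
eef_pos: [0.5056, 0.0517, 0.1733]
tool_rot: [0.714, -0.028, -0.024, -0.699]
ft_force: [-0.3, -0.0, -4.7]
grip_width: 0.0636
```

Run:
```python
from h import *
go(.56,-.073,.15,89.5)
im,d,K,W=cam("wrist"); np.savez("w3.npz",im=im,d=d,K=K,W=W)
cv2.imwrite("pics/w3.png",im)
```

```text
t 7.7 pos [0.5056 0.0517 0.1733] jaw 89.69 grip 0.0636 F [-0.3 -0.  -4.7] j [ 0.11  0.35 -0.    1.29 -0.01  0.12]
shift scaled [ 0.2842  0.1095 -0.6194] rows>= 2.760915871407586
twist deg 0.1904513227143667 scaled 0.0016620013230719817
```

View pics/w3.png

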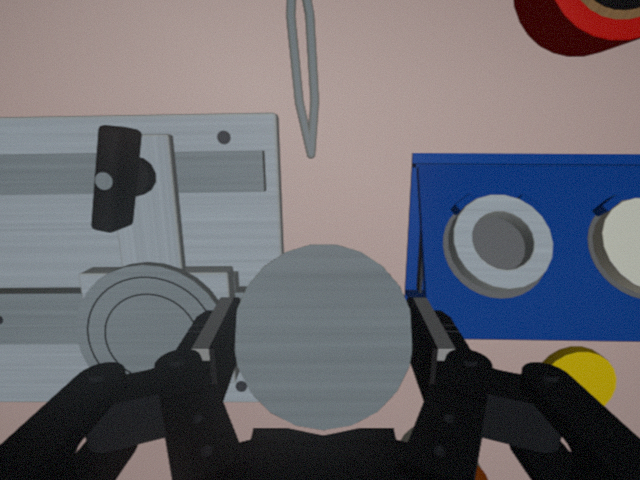

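The plate is at about (150,335), partly hidden by the finger. The knob bar runs (118,128)–(115,228), and the station edges show at the top and right. I'll fit the plate circle and the station and knob angles.

```bash
cat > plate.py <<'E'
from meas import *
from scipy.optimize import least_squares
def circ(q,r,c0):
    return least_squares(lambda c:np.hypot(*(q-c).T)-r,c0,loss="soft_l1",f_scale=.0008).x
def plate(P,c0,h=.066,r=.055,umax=640):
    m=(np.abs(P[...,2]-h)<.004)&(np.hypot(P[...,0]-c0[0],P[...,1]-c0[1])<r+.012); m[:,umax:]=0
    m=m.astype(np.uint8); n,lab,s,_=cv2.connectedComponentsWithStats(m); k=1+s[1:,4].argmax()
    cs=cv2.findContours((lab==k).astype(np.uint8),cv2.RETR_EXTERNAL,cv2.CHAIN_APPROX_NONE)[0]
    q=np.array([P[b,a,:2] for a,b in max(cs,key=len)[:,0]]); c=np.array(c0)
    for t in(.01,.005,.003):
        e=np.abs(np.hypot(*(q-c).T)-r)<t; c=circ(q[e],r,c)
    return c,e.sum(),np.std(np.hypot(*(q[e]-c).T)-r),np.median(P[lab==k][:,2])
def bar(P,c0,lo=.085):
    m=(P[...,2]>lo)&(P[...,2]<.106)&(np.hypot(P[...,0]-c0[0],P[...,1]-c0[1])<.045)
    (c,s,a)=cv2.minAreaRect((P[m][:,:2]*1000).astype(np.float32)); 
    if s[0]<s[1]: a+=90
    return np.array(c),s,(a+90)%180-90,np.median(P[m][:,2]),m.sum()
E
python3 - <<'E'
from plate import *
np.set_printoptions(precision=4,suppress=True)
z=np.load("w3.npz"); im,d,K,W=z["im"],z["d"],z["K"],z["W"]; P=cloud(d,K,W)
print("plate w",plate(P,(.574,-.074),umax=200)); print("bar w",bar(P,(.46,-.073)))
for n in("scene","side"):
    z=np.load(n+"0.npz");Q=cloud(z["d"],z["K"],z["W"]); print(n,plate(Q,(.574,-.074)),bar(Q,(.46,-.073)))
o=bot.get_obs();T=R.from_quat(o["tool_rot"]).as_matrix();print("tool y",T[:,1])
c,rr,c2,ax,n,N=face(P,(324,330));q=(c2-.009*n-o["eef_pos"]);print("disc n",n,"mid-tcp world",q,np.degrees(np.arcsin(-n[0])))
# station top edge (near x edge): rows where z jumps from table to base
pts=[]
for u in range(10,270,5):
    col=P[90:140,u]; k=np.argmax(np.diff(col[:,2])) ; pts.append(col[k+2,:2])
pts=np.array(pts); f=cv2.fitLine(pts.astype(np.float32),cv2.DIST_HUBER,0,.01,.01).ravel(); print("near edge dir",np.degrees(np.arctan2(f[1],f[0])),f)
E
```

```text
plate w (array([ 0.576, -0.075]), np.int64(203), np.float64(0.0005241940145879923), np.float64(0.06757270097988954))
bar w (array([460.6668, -76.1737]), (14.814867973327637, 61.641502380371094), -12.126312255859375, np.float64(0.09841785563449912), np.int64(3541))
scene (array([ 0.5737, -0.0724]), np.int64(136), np.float64(0.001017411911079407), np.float64(0.06553910012837477)) (array([459.6089, -73.8262]), (17.30565643310547, 60.963096618652344), -11.399017333984375, np.float64(0.09479467453099844), np.int64(255))
side (array([ 0.5744, -0.0747]), np.int64(218), np.float64(0.0005882246026261634), np.float64(0.06620484678962013)) (array([459.1174, -76.0234]), (15.297130584716797, 61.64604949951172), -12.045166015625, np.float64(0.09679088069312636), np.int64(704))
tool y [-0.0742 -0.0216 -0.997 ]
disc n [-0.4531  0.0181  0.8913] mid-tcp world [0.0055 0.0009 0.0109] 26.939787584482293Traceback (most recent call last):
  File "<stdin>", line 12, in <module>
IndexError: index 50 is out of bounds for axis 0 with size 50
```

```bash
cat >> plate.py <<'E'
def disc(P,seed,r=.033,nrm=None):
    """robust: plane from central patch r<20mm, then circle of known radius on in-plane boundary"""
    u,v=seed; c=np.nanmedian(P[v-3:v+4,u-3:u+4].reshape(-1,3),0)
    for i in range(4):
        pp=P[np.linalg.norm(P-c,axis=-1)<.024]; m0=pp.mean(0); n=np.linalg.eigh(np.cov(pp.T))[1][:,0]; n*=np.sign(n[2])
        if nrm is not None: n=nrm
        mask=((np.abs((P-m0)@n)<.0025)&(np.linalg.norm(P-c,axis=-1)<r+.012)).astype(np.uint8)
        cs=cv2.findContours(mask,cv2.RETR_EXTERNAL,cv2.CHAIN_APPROX_NONE)[0]; q3=np.array([P[b,a] for a,b in max(cs,key=len)[:,0]])
        e1=np.cross([0,1,0],n);e1/=np.linalg.norm(e1);e2=np.cross(n,e1); q=np.stack([(q3-m0)@e1,(q3-m0)@e2],-1); x=np.array([(c-m0)@e1,(c-m0)@e2])
        for t in(.012,.006,.003):
            k=np.abs(np.hypot(*(q-x).T)-r)<t; x=circ(q[k],r,x)
        c=m0+x[0]*e1+x[1]*e2
    return c,n,int(k.sum()),len(q)
E
python3 - <<'E'
from plate import *
np.set_printoptions(precision=4,suppress=True)
z=np.load("w3.npz"); P=cloud(z["d"],z["K"],z["W"])
o=bot.get_obs()
c,n,k,N=disc(P,(324,335)); print(c,n,k,N,"mid-tcp",c-.009*n-o["eef_pos"])
z=np.load("w2.npz"); Q=cloud(z["d"],z["K"],z["W"]); print("cer",disc(Q,(172,255)))
z=np.load("scene0.npz"); Q=cloud(z["d"],z["K"],z["W"]); print("cer scene",disc(Q,(368,283)),"steel",disc(Q,(411,320)))
pts=[]
for u in range(10,270,5):
    zz=P[90:135,u,2]; k=np.argmax(zz>.008); pts.append(P[90+k+1,u,:2])
f=cv2.fitLine(np.array(pts,np.float32),cv2.DIST_HUBER,0,.01,.01).ravel(); print("near edge dir",np.degrees(np.arctan2(f[1],f[0])),f)
go(.571,-.075,.11,89.5); plan(.571,-.075,.11,0,5)
E
```

```text
[0.507  0.0509 0.1923] [-0.4543  0.022   0.8906] 629 691 mid-tcp [ 0.0058 -0.0011  0.0111]
cer (array([0.5058, 0.2676, 0.0659]), array([-0.4991,  0.0035,  0.8666]), 282, 330)
cer scene (array([0.5038, 0.27  , 0.0642]), array([-0.5017,  0.0072,  0.865 ]), 73, 94) steel (array([0.5016, 0.3699, 0.0705]), array([-0.4967,  0.0046,  0.8679]), 89, 95)
near edge dir -89.39204 [ 0.0106 -0.9999  0.4196 -0.0908]
t 7.75 pos [0.5053 0.0519 0.1731] jaw 89.74 grip 0.0637 F [ 0.  -0.3 -5.8] j [ 0.11  0.35 -0.    1.29 -0.01  0.12]
shift scaled [ 0.355   0.304  -0.6258] rows>= 3.1240011817336053
twist deg 0.23520835187387945 scaled 0.0020525800841942853
0 [0.071, 0.061, -0.125] 0.0
1 [0.071, 0.061, -0.125] 0.0
2 [0.071, 0.061, -0.125] 0.0
3 [0.071, 0.061, -0.125] 0.0
4 [0.071, 0.061, -0.125] 0.0
```

Request:
move_arm([
  {"grip": 1, "linear": [0.072, 0.061, -0.125], "twist": 0},
  {"grip": 1, "linear": [0.072, 0.061, -0.125], "twist": 0},
  {"grip": 1, "linear": [0.072, 0.061, -0.125], "twist": 0},
  {"grip": 1, "linear": [0.072, 0.061, -0.125], "twist": 0},
  {"grip": 1, "linear": [0.072, 0.061, -0.125], "twist": 0},
])

```text
clock: 8.25
eef_pos: [0.5738, -0.067, 0.105]
tool_rot: [0.713, -0.022, -0.032, -0.7]
ft_force: [0.2, 0.1, -4.3]
grip_width: 0.0633
```

```bash
python3 -c "
from h import *
go(.571,-.074,.085,89.5);print(R.from_quat(bot.get_obs()['tool_rot']).as_matrix()[:,1])"
```

```text
t 8.25 pos [ 0.5738 -0.067   0.105 ] jaw 90.77 grip 0.0633 F [ 0.2  0.1 -4.3] j [-0.1   0.53  0.09  1.21 -0.03 -0.11]
shift scaled [-0.0066  0.1014 -0.0332] rows>= 0.4277675211095447
twist deg 1.2683221736288033 scaled 0.011068198952936908
[-0.07619491 -0.01840589 -0.99692305]
```

Request:
move_arm([
  {"grip": 1, "linear": [-0.007, 0.05, -0.034], "twist": 0.011},
  {"grip": 1, "linear": [0, 0.05, 0], "twist": 0},
  {"grip": 1, "linear": [0, 0.02, 0], "twist": 0},
  {"grip": 1, "linear": [0, 0, 0], "twist": 0},
  {"grip": 1, "linear": [0, 0, 0], "twist": 0},
])

```text
clock: 8.75
eef_pos: [0.5719, -0.0729, 0.0788]
tool_rot: [0.715, -0.029, -0.025, -0.699]
ft_force: [-0.6, -1.3, -2.1]
grip_width: 0.0634
```

```bash
python3 -c "
from h import *
go(.571,-.074,.064,89.5);print(R.from_quat(bot.get_obs()['tool_rot']).as_matrix()[:,1])"
```

```text
t 8.75 pos [ 0.5719 -0.0729  0.0788] jaw 89.71 grip 0.0634 F [-0.6 -1.3 -2.1] j [-0.11  0.55  0.06  1.15 -0.03 -0.1 ]
shift scaled [ 0.0013  0.0745 -0.0039] rows>= 0.29830049080170795
twist deg 0.21401490325607142 scaled 0.0018676323550777896
[-0.07642222 -0.02241658 -0.99682353]
```

Request:
move_arm([
  {"grip": 1, "linear": [0, 0.015, 0], "twist": 0},
  {"grip": 1, "linear": [0, 0.015, 0], "twist": 0},
  {"grip": 1, "linear": [0, 0.015, 0], "twist": 0},
  {"grip": 1, "linear": [0, 0.015, 0], "twist": 0},
  {"grip": 1, "linear": [0, 0, 0], "twist": 0},
])

```text
clock: 9.25
eef_pos: [0.5754, -0.072, 0.0768]
tool_rot: [0.717, -0.022, -0.021, -0.696]
ft_force: [-0.9, -1.8, -0.9]
grip_width: 0.0638
```

Run:
```python
from plate import *
np.set_printoptions(precision=4,suppress=True)
go(.571,-.074,.064,89.5);print(R.from_quat(bot.get_obs()['tool_rot']).as_matrix()[:,1])
im,d,K,W=cam("wrist");P=cloud(d,K,W);c,n,k,N=disc(P,(324,335)); print(c,n,k,N,"mid",c-.009*n)
```

```text
t 9.25 pos [ 0.5754 -0.072   0.0768] jaw 90.01 grip 0.0638 F [-0.9 -1.8 -0.9] j [-0.11  0.55  0.04  1.13 -0.04 -0.1 ]
shift scaled [-0.0179  0.0656 -0.0081] rows>= 0.27393174364323586
twist deg 0.5100785607696565 scaled 0.004451275164632244
[-0.0611 -0.0291 -0.9977]
[ 0.576  -0.0726  0.0963] [-0.377   0.0255  0.9259] 622 681 mid [ 0.5794 -0.0728  0.0879]
```

Request:
move_arm([
  {"grip": 1, "linear": [-0.02, 0.03, -0.01], "twist": 0},
  {"grip": 1, "linear": [0, 0.03, 0], "twist": 0},
  {"grip": 1, "linear": [0, 0.03, 0], "twist": 0},
  {"grip": 1, "linear": [0, 0.03, 0], "twist": 0},
  {"grip": 1, "linear": [0, 0.03, 0], "twist": 0},
])

```text
clock: 9.8
eef_pos: [0.5877, -0.0723, 0.0632]
tool_rot: [0.717, -0.005, -0.007, -0.697]
ft_force: [-12.7, -1.6, 38.4]
grip_width: 0.0635
```

```bash
cat > look.py <<'E'
from plate import *
np.set_printoptions(precision=4,suppress=True)
import sys
def look(th=.009,seed=(324,335)):
    print("tooly",R.from_quat(bot.get_obs()['tool_rot']).as_matrix()[:,1])
    im,d,K,W=cam("wrist");P=cloud(d,K,W);c,n,k,N=disc(P,seed); print("top",c,n,k,N,"mid",c-th*n); return im,P
E
python3 - <<'E'
from look import *
go(.571,-.074,.064,89.5); look()
E
```

```text
t 9.8 pos [ 0.5877 -0.0723  0.0632] jaw 90.2 grip 0.0635 F [-12.7  -1.6  38.4] j [-0.11  0.55  0.01  1.05 -0.03 -0.11]
shift scaled [-0.0835 -0.0021 -0.0081] rows>= 0.3356033012615052
twist deg 0.6994372704441361 scaled 0.0061037416402060975
tooly [-0.0172 -0.0282 -0.9995]
top [ 0.5856 -0.073   0.0857] [-0.001  0.007  1.   ] 589 648 mid [ 0.5856 -0.0731  0.0767]
```

Request:
move_arm([
  {"grip": 1, "linear": [0, -0.03, 0], "twist": 0},
  {"grip": 1, "linear": [-0.03, -0.02, -0.005], "twist": 0},
  {"grip": 1, "linear": [-0.02, 0, -0.005], "twist": 0},
  {"grip": 1, "linear": [0, 0, 0], "twist": 0},
  {"grip": 1, "linear": [0, 0, 0], "twist": 0},
])

```text
clock: 10.35
eef_pos: [0.5748, -0.0713, 0.0712]
tool_rot: [0.715, -0.005, -0.009, -0.699]
ft_force: [0.3, -1.0, -3.9]
grip_width: 0.0636
```

Run:
```python
from look import *
go(.578,-.074,.064,89.5); im,P=look(); cv2.imwrite("pics/w4.png",im)
for k in(.576,): print(plate(P,(.576,-.075)))
print(bar(P,(.4607,-.0761)))
```

```text
t 10.35 pos [ 0.5748 -0.0713  0.0712] jaw 90.34 grip 0.0636 F [ 0.3 -1.  -3.9] j [-0.11  0.52 -0.01  1.05 -0.03 -0.12]
shift scaled [ 0.0167  0.036  -0.0129] rows>= 0.16687337984486808
twist deg 0.8386966107433693 scaled 0.007319008641394521
tooly [-0.021  -0.0236 -0.9995]
top [ 0.5726 -0.072   0.0934] [-0.0373  0.0053  0.9993] 610 660 mid [ 0.5729 -0.072   0.0844]
(array([ 0.576 , -0.0758]), np.int64(419), np.float64(0.00044781763835937636), np.float64(0.06757805788439236))
(array([478.6339, -80.971 ]), (14.404463768005371, 25.418846130371094), -12.161727905273438, np.float64(0.09869252796848425), np.int64(4346))
```

View pics/w4.png

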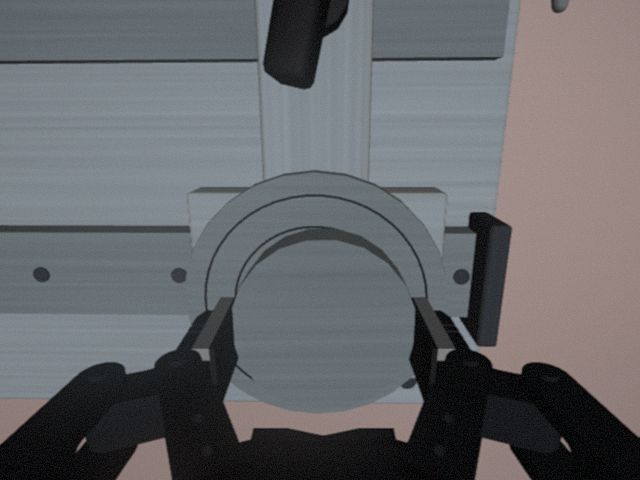

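Request:
move_arm([
  {"grip": 1, "linear": [0.016, 0.01, -0.02], "twist": 0.007},
  {"grip": 1, "linear": [0, 0.015, 0], "twist": 0},
  {"grip": 1, "linear": [0, 0, 0], "twist": 0},
  {"grip": 1, "linear": [0, 0, 0], "twist": 0},
  {"grip": 1, "linear": [0, 0, 0], "twist": 0},
])

```text
clock: 10.9
eef_pos: [0.5778, -0.0756, 0.0643]
tool_rot: [0.715, -0.012, -0.005, -0.699]
ft_force: [-0.1, 0.1, -2.5]
grip_width: 0.0635
```

Run:
```python
from look import *
go(.578,-.074,.064,89.5); im,P=look()
print(plate(P,(.576,-.075)))
```

```text
t 10.9 pos [ 0.5778 -0.0756  0.0643] jaw 89.45 grip 0.0635 F [-0.1  0.1 -2.5] j [-0.12  0.54 -0.01  1.05 -0.03 -0.11]
shift scaled [0.0007 0.0012 0.0082] rows>= 0.03328475600534029
twist deg -0.04545971112028724 scaled -0.00039671081802724614
tooly [-0.0234 -0.0229 -0.9995]
top [ 0.5757 -0.0764  0.0865] [-0.0296  0.0056  0.9995] 603 652 mid [ 0.576  -0.0764  0.0775]
(array([ 0.576 , -0.0759]), np.int64(449), np.float64(0.0004495207593654486), np.float64(0.06759727061094954))
```

Request:
move_arm([
  {"grip": 1, "linear": [0, 0.012, 0], "twist": 0},
  {"grip": 1, "linear": [0, 0.01, 0], "twist": 0},
  {"grip": 0, "linear": [0, 0, 0], "twist": 0},
  {"grip": 0, "linear": [0, 0, 0], "twist": 0},
  {"grip": 0, "linear": [0, 0, 0], "twist": 0},
])

```text
clock: 11.45
eef_pos: [0.5806, -0.076, 0.0659]
tool_rot: [0.715, -0.008, -0.002, -0.699]
ft_force: [0.6, 0.1, -0.4]
grip_width: 0.0852
```

Run:
```python
from look import *
im,P=look()
print(plate(P,(.576,-.075))); plan(.52,.05,.20,0,4)
```

```text
tooly [-0.0147 -0.0238 -0.9996]
top [ 0.5762 -0.0765  0.0856] [ 0.0005 -0.0001  1.    ] 507 507 mid [ 0.5762 -0.0765  0.0766]
(array([ 0.5755, -0.0758]), np.int64(679), np.float64(0.000440395348932247), np.float64(0.06760250010201649))
0 [-0.08, -0.17, 0.153] 0.0
1 [-0.08, -0.17, 0.153] 0.0
2 [-0.08, -0.17, 0.153] 0.0
3 [-0.08, -0.17, 0.153] 0.0
```

Request:
move_arm([
  {"grip": 0, "linear": [0, -0.2, 0], "twist": 0},
  {"grip": 0, "linear": [0, -0.2, 0.05], "twist": 0},
  {"grip": 0, "linear": [-0.06, -0.15, 0.15], "twist": 0},
  {"grip": 0, "linear": [-0.08, -0.05, 0.22], "twist": 0},
  {"grip": 0, "linear": [-0.08, 0, 0.22], "twist": 0},
])

```text
clock: 12.0
eef_pos: [0.5416, 0.0538, 0.1866]
tool_rot: [0.715, -0.012, 0.003, -0.699]
ft_force: [0.1, 0.9, -0.1]
grip_width: 0.0853
```

Request:
move_arm([
  {"grip": 0, "linear": [-0.08, 0, 0.22], "twist": 0},
  {"grip": 0, "linear": [-0.04, 0, 0.22], "twist": 0},
  {"grip": 0, "linear": [0, 0, 0.22], "twist": 0},
  {"grip": 0, "linear": [0, 0, 0.2], "twist": 0},
  {"grip": 0, "linear": [0, 0, 0], "twist": 0},
])

```text
clock: 12.5
eef_pos: [0.5194, 0.2378, 0.1855]
tool_rot: [0.714, -0.008, 0.003, -0.7]
ft_force: [-0.5, -0.2, 0.6]
grip_width: 0.0854
```

Run:
```python
from look import *
go(.502,.2685,.10,89.5); plan(.502,.2685,.09,0,4)
```

```text
t 12.5 pos [0.5194 0.2378 0.1855] jaw 89.1 grip 0.0854 F [-0.5 -0.2  0.6] j [ 0.44  0.41  0.13  1.3  -0.01  0.45]
shift scaled [-0.0865  0.4251  0.1606] rows>= 1.8501580688033115
twist deg -0.39594149933176936 scaled -0.003455241404311152
0 [-0.022, 0.119, 0.04] 0.0
1 [-0.022, 0.119, 0.04] 0.0
2 [-0.022, 0.119, 0.04] 0.0
3 [-0.022, 0.119, 0.04] 0.0
```

Request:
move_arm([
  {"grip": 0, "linear": [-0.022, 0.115, 0.04], "twist": -0.003},
  {"grip": 0, "linear": [-0.022, 0.115, 0.04], "twist": 0},
  {"grip": 0, "linear": [-0.022, 0.115, 0.04], "twist": 0},
  {"grip": 0, "linear": [-0.022, 0.115, 0.04], "twist": 0},
  {"grip": 0, "linear": [0, 0, 0], "twist": 0},
])

```text
clock: 13.0
eef_pos: [0.5028, 0.2696, 0.0911]
tool_rot: [0.714, -0.003, 0.002, -0.7]
ft_force: [-0.6, -0.5, 0.1]
grip_width: 0.0853
```

Run:
```python
from look import *
go(.502,.2685,.053,89.5); im,P=look(.0055,(324,300)); cv2.imwrite("pics/w5.png",im)
```

```text
t 13.0 pos [0.5028 0.2696 0.0911] jaw 89.59 grip 0.0853 F [-0.6 -0.5  0.1] j [ 0.5   0.48 -0.02  1.08 -0.02  0.51]
shift scaled [-0.0036  0.1908 -0.002 ] rows>= 0.76328513904488
twist deg 0.0896839272930805 scaled 0.0007826399086917302
tooly [-0.0015 -0.0193 -0.9998]
top [0.5056 0.2675 0.0658] [-0.5     0.0057  0.866 ] 381 443 mid [0.5084 0.2675 0.0611]
```

View pics/w5.png

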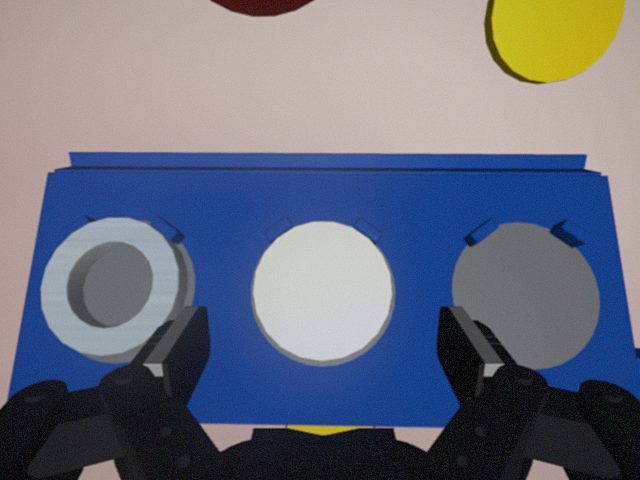

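The white disc at (323,293) sits in the rack, centred between the fingers; the ring is at (120,285). It is the ceramic, so I descend.

Request:
move_arm([
  {"grip": 0, "linear": [-0.003, 0.1, -0.002], "twist": 0},
  {"grip": 0, "linear": [0, 0.07, 0], "twist": 0},
  {"grip": 0, "linear": [0, 0.025, 0], "twist": 0},
  {"grip": 0, "linear": [0, 0, 0], "twist": 0},
  {"grip": 0, "linear": [0, 0, 0], "twist": 0},
])

```text
clock: 13.55
eef_pos: [0.5103, 0.2678, 0.0607]
tool_rot: [0.712, 0.0, 0.009, -0.702]
ft_force: [-0.3, -0.1, 0.4]
grip_width: 0.0854
```

Run:
```python
from look import *
go(.502,.2683,.0515,89.5)
```

```text
t 13.55 pos [0.5103 0.2678 0.0607] jaw 89.33 grip 0.0854 F [-0.3 -0.1  0.4] j [ 0.49  0.51 -0.06  0.99 -0.02  0.5 ]
shift scaled [-0.0419  0.0454  0.0027] rows>= 0.24753440114910558
twist deg -0.17257444770157804 scaled -0.0015059961586016486
```

Request:
move_arm([
  {"grip": 0, "linear": [-0.042, 0, 0.002], "twist": 0},
  {"grip": 0, "linear": [-0.005, 0.028, 0], "twist": 0},
  {"grip": 0, "linear": [-0.004, 0.022, 0], "twist": 0},
  {"grip": 0, "linear": [0, 0, 0], "twist": 0},
  {"grip": 0, "linear": [0, 0, 0], "twist": 0},
])

```text
clock: 14.05
eef_pos: [0.5009, 0.2688, 0.0528]
tool_rot: [0.711, 0.002, 0.01, -0.703]
ft_force: [0.2, -0.1, -0.2]
grip_width: 0.0856
```

Run:
```python
from look import *
go(.502,.2683,.0515,89.5); print(R.from_quat(bot.get_obs()['tool_rot']).as_matrix()[:,1])
```

```text
t 14.05 pos [0.5009 0.2688 0.0528] jaw 89.32 grip 0.0856 F [ 0.2 -0.1 -0.2] j [ 0.5   0.5  -0.1   0.96 -0.02  0.51]
shift scaled [ 0.0054  0.0065 -0.0025] rows>= 0.03531581626315718
twist deg -0.18126162940399126 scaled -0.0015818061203147073
[ 0.017  -0.0117 -0.9998]
```

Request:
move_arm([
  {"grip": 0, "linear": [0.004, 0.009, 0], "twist": 0},
  {"grip": 0.2, "linear": [0, 0, 0], "twist": 0},
  {"grip": 0.5, "linear": [0, 0, 0], "twist": 0},
  {"grip": 1, "linear": [0, 0, 0], "twist": 0},
  {"grip": 1, "linear": [0, 0, 0], "twist": 0},
])

```text
clock: 14.55
eef_pos: [0.502, 0.2687, 0.0517]
tool_rot: [0.711, 0.002, 0.01, -0.703]
ft_force: [0.5, 0.7, -1.0]
grip_width: 0.0631
```

Request:
move_arm([
  {"grip": 1, "linear": [0, 0, 0], "twist": 0},
  {"grip": 1, "linear": [0, 0, 0], "twist": 0},
  {"grip": 1, "linear": [0, -0.04, 0], "twist": 0},
  {"grip": 1, "linear": [0, -0.08, 0], "twist": 0},
  {"grip": 1, "linear": [0, 0, 0], "twist": 0},
])

```text
clock: 15.05
eef_pos: [0.501, 0.2687, 0.0759]
tool_rot: [0.712, 0.001, 0.01, -0.702]
ft_force: [0.6, -0.2, -1.1]
grip_width: 0.063
```

Run:
```python
from look import *
go(.52,.03,.2,89.5); look(.0055)
```

```text
t 15.05 pos [0.501  0.2687 0.0759] jaw 89.32 grip 0.063 F [ 0.6 -0.2 -1.1] j [ 0.5   0.48 -0.07  1.01 -0.02  0.51]
shift scaled [ 0.1185 -0.6031 -1.2004] rows>= 5.39450779294589
twist deg -0.18481137758033128 scaled -0.001612783516961606
tooly [ 0.0154 -0.0131 -0.9998]
top [0.5049 0.2677 0.0902] [-0.4991  0.0054  0.8665] 539 539 mid [0.5077 0.2677 0.0855]
```

Run:
```python
from look import *
im,d,K,W=cam("scene"); P=cloud(d,K,W)
m=(np.abs(P[...,0]-.34)<.055)&(np.abs(P[...,1]+.09)<.08); q=P[m]; print("free spot",len(q),np.nanpercentile(q[:,2],[1,50,99]))
plan(.34,-.09,.13,0,9)
```

```text
free spot 2061 [-0.0035 -0.0001  0.0033]
0 [-0.086, -0.029, -0.2] 0.0
1 [-0.086, -0.029, -0.2] 0.0
2 [-0.086, -0.029, -0.2] 0.0
3 [-0.086, -0.029, -0.2] 0.0
4 [-0.086, -0.029, -0.2] 0.0
5 [-0.086, -0.029, -0.2] 0.0
6 [-0.086, -0.029, -0.2] 0.0
7 [-0.086, -0.029, -0.2] 0.0
8 [-0.086, -0.029, -0.2] 0.0
```

Request:
move_arm([
  {"grip": 1, "linear": [-0.03, -0.15, 0], "twist": 0},
  {"grip": 1, "linear": [-0.08, -0.15, -0.05], "twist": 0},
  {"grip": 1, "linear": [-0.09, -0.03, -0.2], "twist": 0},
  {"grip": 1, "linear": [-0.09, 0, -0.2], "twist": 0},
  {"grip": 1, "linear": [-0.09, 0, -0.2], "twist": 0},
])

```text
clock: 15.65
eef_pos: [0.4203, 0.14, 0.139]
tool_rot: [0.713, 0.002, 0.005, -0.701]
ft_force: [0.2, -1.1, -0.4]
grip_width: 0.0632
```

Request:
move_arm([
  {"grip": 1, "linear": [-0.09, 0, -0.2], "twist": 0},
  {"grip": 1, "linear": [-0.09, 0, -0.2], "twist": 0},
  {"grip": 1, "linear": [-0.09, 0, -0.2], "twist": 0},
  {"grip": 1, "linear": [-0.09, 0, -0.2], "twist": 0},
  {"grip": 1, "linear": [-0.09, 0, -0.2], "twist": 0},
])

```text
clock: 16.15
eef_pos: [0.3229, -0.0662, 0.1391]
tool_rot: [0.713, 0.003, 0.003, -0.701]
ft_force: [1.5, -0.6, -1.7]
grip_width: 0.063
```

Run:
```python
from look import *
go(.34,-.09,.02,89.5);look(.0055)
```

```text
t 16.15 pos [ 0.3229 -0.0662  0.1391] jaw 90.02 grip 0.063 F [ 1.5 -0.6 -1.7] j [-0.19 -0.04 -0.56  1.03 -0.02 -0.19]
shift scaled [ 0.08    0.5984 -0.1086] rows>= 2.453579130155005
twist deg 0.5192746336947209 scaled 0.004531526040030184
tooly [ 0.0089 -0.0176 -0.9998]
top [ 0.3269 -0.0671  0.1535] [-0.4938  0.0032  0.8696] 543 543 mid [ 0.3296 -0.0672  0.1487]
```

Request:
move_arm([
  {"grip": 1, "linear": [0.04, 0.15, -0.055], "twist": 0.004},
  {"grip": 1, "linear": [0.04, 0.15, -0.055], "twist": 0},
  {"grip": 1, "linear": [0, 0.15, 0], "twist": 0},
  {"grip": 1, "linear": [0, 0.12, 0], "twist": 0},
  {"grip": 1, "linear": [0, 0, 0], "twist": 0},
])

```text
clock: 16.7
eef_pos: [0.3351, -0.1014, 0.0222]
tool_rot: [0.715, -0.008, 0.014, -0.699]
ft_force: [-0.3, -0.2, -0.9]
grip_width: 0.0632
```

Run:
```python
from look import *
go(.34,-.09,.012,89.5);look(.0055)
```

```text
t 16.7 pos [ 0.3351 -0.1014  0.0222] jaw 88.19 grip 0.0632 F [-0.3 -0.2 -0.9] j [-0.28  0.18 -0.7   0.67 -0.02 -0.24]
shift scaled [0.0221 0.0501 0.0589] rows>= 0.3215589354739222
twist deg -1.3097655223712934 scaled -0.011429860397241259
tooly [ 0.0091 -0.0235 -0.9997]
top [ 0.3391 -0.1023  0.0366] [-0.4941  0.0237  0.8691] 543 543 mid [ 0.3418 -0.1025  0.0318]
```

Request:
move_arm([
  {"grip": 1, "linear": [0, 0.03, 0], "twist": 0},
  {"grip": 1, "linear": [0, 0.02, 0], "twist": 0},
  {"grip": 1, "linear": [0, 0.02, 0], "twist": 0},
  {"grip": 1, "linear": [0, 0.02, 0], "twist": 0},
  {"grip": 1, "linear": [0, 0.02, 0], "twist": 0},
])

```text
clock: 17.25
eef_pos: [0.3442, -0.1024, 0.0061]
tool_rot: [0.716, -0.001, 0.02, -0.698]
ft_force: [1.1, 2.5, 10.9]
grip_width: 0.063
```

Run:
```python
from look import *
go(.34,-.09,.0,89.5);look(.0055)
```

```text
t 17.25 pos [ 0.3442 -0.1024  0.0061] jaw 88.32 grip 0.063 F [ 1.1  2.5 10.9] j [-0.27  0.22 -0.72  0.6  -0.02 -0.25]
shift scaled [-0.0238  0.0284  0.062 ] rows>= 0.28898292590007185
twist deg -1.1810735625408597 scaled -0.010306811187298584
tooly [ 0.0265 -0.0257 -0.9993]
top [ 0.3469 -0.1032  0.0213] [-0.3     0.0187  0.9537] 555 608 mid [ 0.3486 -0.1034  0.0161]
```

Request:
move_arm([
  {"grip": 1, "linear": [-0.01, 0.02, 0], "twist": 0},
  {"grip": 1, "linear": [0, 0.02, 0], "twist": 0},
  {"grip": 1, "linear": [0, 0.02, 0], "twist": 0},
  {"grip": 1, "linear": [0, 0.018, 0], "twist": 0},
  {"grip": 1, "linear": [0, 0, 0], "twist": 0},
])

```text
clock: 17.8
eef_pos: [0.3525, -0.1028, -0.003]
tool_rot: [0.716, 0.007, 0.026, -0.698]
ft_force: [-2.3, 0.2, 2.2]
grip_width: 0.0626
```

Run:
```python
from look import *
go(.34,-.09,.0,89.5);look(.0055)
```

```text
t 17.8 pos [ 0.3525 -0.1028 -0.003 ] jaw 88.45 grip 0.0626 F [-2.3  0.2  2.2] j [-0.27  0.24 -0.73  0.55 -0.01 -0.25]
shift scaled [-0.0632 -0.0195  0.062 ] rows>= 0.36260425259259493
twist deg -1.0450465543247276 scaled -0.00911975160479414
tooly [ 0.0465 -0.0265 -0.9986]
top [ 0.3514 -0.1036  0.0138] [-0.0389  0.0043  0.9992] 549 602 mid [ 0.3516 -0.1036  0.0083]
```

Request:
move_arm([
  {"grip": 1, "linear": [0, 0.018, 0], "twist": 0},
  {"grip": 1, "linear": [0, 0, 0], "twist": 0},
  {"grip": 1, "linear": [0, -0.1, 0], "twist": 0},
  {"grip": 1, "linear": [0, -0.2, 0], "twist": 0},
  {"grip": 1, "linear": [0, -0.2, 0], "twist": 0},
])

```text
clock: 18.35
eef_pos: [0.3447, -0.0991, 0.0956]
tool_rot: [0.716, 0.006, 0.023, -0.698]
ft_force: [0.7, 0.8, -2.0]
grip_width: 0.0632
```

Run:
```python
from look import *
look(.0055); go(.58,-.04,.17,89.5); plan(.55,-.04,.17,-1,6)
```

```text
tooly [ 0.0396 -0.025  -0.9989]
top [ 0.3435 -0.0998  0.1124] [-0.0451  0.0053  0.999 ] 545 600 mid [ 0.3437 -0.0999  0.1069]
t 18.4 pos [ 0.3484 -0.1001  0.1013] jaw 88.58 grip 0.0631 F [1.4 0.4 2.1] j [-0.27  0.04 -0.6   0.87 -0.01 -0.24]
shift scaled [ 1.1663 -0.2947  0.3196] rows>= 4.978733630900566
twist deg -0.9164186559820422 scaled -0.007997261436793933
0 [0.169, -0.05, 0.053] -0.0015
1 [0.17, -0.05, 0.052] -0.0015
2 [0.17, -0.05, 0.052] -0.0015
3 [0.17, -0.05, 0.051] -0.0015
4 [0.17, -0.05, 0.051] -0.0015
5 [0.17, -0.05, 0.05] -0.0015
```

Request:
move_arm([
  {"grip": 1, "linear": [0.03, -0.2, 0.02], "twist": -0.004},
  {"grip": 1, "linear": [0.18, -0.12, 0.03], "twist": -0.004},
  {"grip": 1, "linear": [0.2, -0.05, 0.03], "twist": 0},
  {"grip": 1, "linear": [0.2, 0, 0.02], "twist": 0},
  {"grip": 1, "linear": [0.2, 0, 0.02], "twist": 0},
])

```text
clock: 18.9
eef_pos: [0.5093, -0.0751, 0.19]
tool_rot: [0.717, 0.017, 0.024, -0.696]
ft_force: [0.7, -0.1, -0.5]
grip_width: 0.0629
```

Run:
```python
from look import *
im,P=look(.0055); go(.577,-.0755,.13,89.5); plan(.577,-.0755,.13,0,3)
```

```text
tooly [ 0.0587 -0.0303 -0.9978]
top [ 0.5078 -0.0757  0.2067] [-0.0648  0.0099  0.9979] 550 601 mid [ 0.5082 -0.0758  0.2012]
t 18.95 pos [ 0.5167 -0.0746  0.19  ] jaw 89.43 grip 0.063 F [10.4  0.6  0.3] j [-0.13  0.25 -0.09  1.16 -0.02 -0.12]
shift scaled [0.2808 0.3193 0.0073] rows>= 1.70110712281761
twist deg -0.06587237890619235 scaled -0.0005748449490171587
0 [0.094, 0.106, 0.002] 0.0
1 [0.094, 0.106, 0.002] 0.0
2 [0.094, 0.106, 0.002] 0.0
```

Request:
move_arm([
  {"grip": 1, "linear": [0.1, 0.11, 0], "twist": 0},
  {"grip": 1, "linear": [0.1, 0.11, 0], "twist": 0},
  {"grip": 1, "linear": [0.08, 0.11, 0], "twist": 0},
  {"grip": 1, "linear": [0, 0, 0], "twist": 0},
  {"grip": 1, "linear": [0, 0, 0], "twist": 0},
])

```text
clock: 19.45
eef_pos: [0.5828, -0.0762, 0.1241]
tool_rot: [0.717, 0.022, 0.027, -0.696]
ft_force: [-0.9, 0.1, -1.5]
grip_width: 0.063
```

Run:
```python
from look import *
im,P=look(.0055); print(plate(P,(.576,-.076))); go(.577,-.0755,.10,89.5)
```

```text
tooly [ 0.069  -0.0303 -0.9972]
top [ 0.581  -0.0769  0.1407] [-0.0743  0.0099  0.9972] 552 605 mid [ 0.5815 -0.0769  0.1352]
(array([ 0.5759, -0.0759]), np.int64(403), np.float64(0.00048039161656273716), np.float64(0.06760590472684816))
t 19.5 pos [ 0.5824 -0.0762  0.124 ] jaw 89.58 grip 0.0631 F [-0.9  0.6 -1.7] j [-0.12  0.42 -0.03  1.05 -0.02 -0.11]
shift scaled [-0.0351  0.1179  0.0068] rows>= 0.49266540091756333
twist deg 0.08051483721125408 scaled 0.0007026245030218165
```

Request:
move_arm([
  {"grip": 1, "linear": [-0.03, 0.07, 0.004], "twist": 0},
  {"grip": 1, "linear": [-0.01, 0.06, 0], "twist": 0},
  {"grip": 1, "linear": [-0.01, 0.04, 0], "twist": 0},
  {"grip": 1, "linear": [0, 0, 0], "twist": 0},
  {"grip": 1, "linear": [0, 0, 0], "twist": 0},
])

```text
clock: 20.0
eef_pos: [0.5745, -0.0769, 0.0929]
tool_rot: [0.717, 0.024, 0.029, -0.696]
ft_force: [-0.7, 0.3, -1.5]
grip_width: 0.063
```

Run:
```python
from look import *
im,P=look(.0055); print(plate(P,(.576,-.076))); go(.577,-.0755,.10,89.5)
```

```text
tooly [ 0.0751 -0.0313 -0.9967]
top [ 0.5727 -0.0776  0.1095] [-0.0808  0.0117  0.9967] 559 611 mid [ 0.5732 -0.0777  0.104 ]
(array([ 0.5759, -0.0759]), np.int64(399), np.float64(0.0004519014282941648), np.float64(0.0675958617973515))
t 20.05 pos [ 0.5744 -0.0769  0.0929] jaw 89.53 grip 0.0626 F [-0.2 -0.  -2. ] j [-0.12  0.43 -0.1   0.96 -0.02 -0.12]
shift scaled [ 0.0155 -0.0348  0.006 ] rows>= 0.15433833695807697
twist deg 0.03447368898019931 scaled 0.00030083968900648214
```

Request:
move_arm([
  {"grip": 1, "linear": [0.012, 0.025, 0.007], "twist": 0},
  {"grip": 1, "linear": [0, 0.018, 0], "twist": 0},
  {"grip": 1, "linear": [0, 0, 0], "twist": 0},
  {"grip": 1, "linear": [0, 0, 0], "twist": 0},
  {"grip": 1, "linear": [0, 0, 0], "twist": 0},
])

```text
clock: 20.55
eef_pos: [0.5792, -0.0758, 0.0851]
tool_rot: [0.718, 0.025, 0.03, -0.695]
ft_force: [-0.6, 0.5, -1.4]
grip_width: 0.0634
```

Run:
```python
from look import *
im,P=look(.0055); print(plate(P,(.576,-.076))); go(.577,-.0755,.10,89.5)
```

```text
tooly [ 0.0779 -0.0315 -0.9965]
top [ 0.5774 -0.0765  0.1018] [-0.0835  0.0111  0.9964] 548 590 mid [ 0.5779 -0.0766  0.0963]
(array([ 0.5759, -0.0759]), np.int64(428), np.float64(0.0004427529838293416), np.float64(0.06760691939256827))
t 20.6 pos [ 0.5793 -0.0758  0.0852] jaw 89.54 grip 0.0628 F [ 0.4  0.2 -0.5] j [-0.12  0.45 -0.1   0.94 -0.02 -0.11]
shift scaled [-0.0056 -0.0748 -0.0009] rows>= 0.30009962980524685
twist deg 0.03652465466294075 scaled 0.00031873774101110787
```

Request:
move_arm([
  {"grip": 1, "linear": [-0.01, 0.012, 0], "twist": 0},
  {"grip": 1, "linear": [-0.002, 0.013, 0], "twist": 0},
  {"grip": 1, "linear": [0, 0.013, 0], "twist": 0},
  {"grip": 1, "linear": [0, 0, 0], "twist": 0},
  {"grip": 1, "linear": [0, 0, 0], "twist": 0},
])

```text
clock: 21.1
eef_pos: [0.5778, -0.0759, 0.082]
tool_rot: [0.717, 0.027, 0.031, -0.695]
ft_force: [-1.3, 0.3, 1.4]
grip_width: 0.0625
```

Run:
```python
from look import *
im,P=look(.0055); print(plate(P,(.576,-.076))); go(.577,-.0755,.10,89.5)
```

```text
tooly [ 0.082  -0.0314 -0.9961]
top [ 0.576  -0.0766  0.0987] [-0.0681  0.0109  0.9976] 552 598 mid [ 0.5764 -0.0767  0.0932]
(array([ 0.5759, -0.0759]), np.int64(426), np.float64(0.0004426593184536919), np.float64(0.06761299771664472))
t 21.15 pos [ 0.5779 -0.0759  0.0819] jaw 89.55 grip 0.0629 F [-1.9  1.   2. ] j [-0.12  0.44 -0.11  0.93 -0.02 -0.11]
shift scaled [ 0.0029 -0.0904 -0.0007] rows>= 0.3617990915360278
twist deg 0.053533875586694535 scaled 0.00046717119517041537
```

Request:
move_arm([
  {"grip": 1, "linear": [-0.002, 0.013, 0], "twist": 0},
  {"grip": 1, "linear": [-0.002, 0.013, 0], "twist": 0},
  {"grip": 1, "linear": [-0.002, 0.012, 0], "twist": 0},
  {"grip": 1, "linear": [0, 0, 0], "twist": 0},
  {"grip": 1, "linear": [0, 0, 0], "twist": 0},
])

```text
clock: 21.65
eef_pos: [0.579, -0.0758, 0.0811]
tool_rot: [0.717, 0.03, 0.034, -0.695]
ft_force: [-1.5, 0.0, 2.3]
grip_width: 0.063
```

Run:
```python
from look import *
im,P=look(.0055); print(plate(P,(.576,-.076))); go(.577,-.0755,.10,89.5)
```

```text
tooly [ 0.0896 -0.0309 -0.9955]
top [ 0.5768 -0.0766  0.098 ] [-0.0473  0.0019  0.9989] 564 616 mid [ 0.5771 -0.0766  0.0925]
(array([ 0.5759, -0.0759]), np.int64(431), np.float64(0.00042603551943175917), np.float64(0.06760101534493262))
t 21.7 pos [ 0.579  -0.0758  0.081 ] jaw 89.57 grip 0.0633 F [-1.7  0.8  4. ] j [-0.12  0.44 -0.12  0.91 -0.02 -0.11]
shift scaled [-0.0014 -0.0957 -0.0013] rows>= 0.38275796753668906
twist deg 0.06820008413176026 scaled 0.0005951580091181774
```

Request:
move_arm([
  {"grip": 1, "linear": [-0.006, 0.016, 0], "twist": 0},
  {"grip": 1, "linear": [-0.006, 0.016, 0], "twist": 0},
  {"grip": 1, "linear": [-0.004, 0.015, 0], "twist": 0},
  {"grip": 1, "linear": [0, 0, 0], "twist": 0},
  {"grip": 1, "linear": [0, 0, 0], "twist": 0},
])

```text
clock: 22.2
eef_pos: [0.5797, -0.076, 0.081]
tool_rot: [0.717, 0.034, 0.037, -0.695]
ft_force: [0.1, -0.1, 2.1]
grip_width: 0.0632
```

Run:
```python
from look import *
im,P=look(.0055); print(plate(P,(.576,-.076))); go(.577,-.0755,.10,89.5); np.save("P.npy",P);cv2.imwrite("pics/w6.png",im)
```

```text
tooly [ 0.1011 -0.0305 -0.9944]
top [ 0.5772 -0.0767  0.098 ] [-0.046   0.003   0.9989] 543 594 mid [ 0.5774 -0.0767  0.0925]
(array([ 0.5759, -0.0759]), np.int64(435), np.float64(0.00044927091458193735), np.float64(0.06760389029527258))
t 22.25 pos [ 0.5797 -0.076   0.0809] jaw 89.66 grip 0.0628 F [-0.7 -0.   2.6] j [-0.12  0.44 -0.13  0.9  -0.02 -0.12]
shift scaled [-0.0039 -0.0966 -0.0005] rows>= 0.3869076989552611
twist deg 0.16149698515768307 scaled 0.0014093270615229917
```

Request:
move_arm([
  {"grip": 1, "linear": [-0.012, 0.024, 0], "twist": 0},
  {"grip": 1, "linear": [-0.008, 0.026, 0], "twist": 0},
  {"grip": 1, "linear": [-0.004, 0.022, 0], "twist": 0},
  {"grip": 1, "linear": [0, 0, 0], "twist": 0},
  {"grip": 1, "linear": [0, 0, 0], "twist": 0},
])

```text
clock: 22.75
eef_pos: [0.5804, -0.0761, 0.0816]
tool_rot: [0.716, 0.04, 0.043, -0.695]
ft_force: [-0.9, -0.5, 1.5]
grip_width: 0.0631
```

Run:
```python
from look import *
im,P=look(.0055); print(plate(P,(.576,-.076))); go(.577,-.0755,.10,89.5); np.save("P.npy",P);cv2.imwrite("pics/w6.png",im)
```

```text
tooly [ 0.1172 -0.0298 -0.9927]
top [ 0.5776 -0.0768  0.0985] [-0.0639  0.0026  0.998 ] 561 613 mid [ 0.578  -0.0768  0.093 ]
(array([ 0.5759, -0.0759]), np.int64(442), np.float64(0.0004300332261698438), np.float64(0.06759479563715351))
t 22.8 pos [ 0.5805 -0.0761  0.0814] jaw 89.7 grip 0.0633 F [-0.7 -0.5  4.6] j [-0.12  0.43 -0.15  0.87 -0.02 -0.12]
shift scaled [-0.0064 -0.0944  0.0001] rows>= 0.3784474681682219
twist deg 0.19880955314053494 scaled 0.0017349406433604837
```

Request:
move_arm([
  {"grip": 1, "linear": [-0.01, 0.001, 0.001], "twist": 0},
  {"grip": 1, "linear": [0, 0, 0], "twist": 0},
  {"grip": 0.45, "linear": [0, 0, 0], "twist": 0},
  {"grip": 0.35, "linear": [0, 0, 0], "twist": 0},
  {"grip": 0.31, "linear": [0, 0, 0], "twist": 0},
])

```text
clock: 23.3
eef_pos: [0.5806, -0.0761, 0.0807]
tool_rot: [0.716, 0.041, 0.044, -0.695]
ft_force: [-1.7, 0.7, 7.9]
grip_width: 0.0632
```

Run:
```python
from look import *
im,P=look(.0055); print(plate(P,(.576,-.076))); go(.577,-.0755,.10,89.5); np.save("P.npy",P);cv2.imwrite("pics/w6.png",im)
```

```text
tooly [ 0.1196 -0.0302 -0.9924]
top [ 0.5779 -0.0768  0.0976] [-0.0349  0.0038  0.9994] 560 611 mid [ 0.5781 -0.0768  0.0921]
(array([ 0.5759, -0.0759]), np.int64(444), np.float64(0.0004435619247737293), np.float64(0.06760130185307595))
t 23.35 pos [ 0.5805 -0.0761  0.0807] jaw 89.7 grip 0.063 F [-1.3  0.3  7.9] j [-0.12  0.43 -0.15  0.87 -0.02 -0.12]
shift scaled [-0.006  -0.0982 -0.0001] rows>= 0.39360530848959296
twist deg 0.20244483942428815 scaled 0.001766664500812525
```

Request:
move_arm([
  {"grip": 0.31, "linear": [-0.018, 0, 0], "twist": 0},
  {"grip": 0.31, "linear": [0, 0, 0], "twist": 0},
  {"grip": 0.29, "linear": [0, 0, 0], "twist": 0},
  {"grip": 0.28, "linear": [0, 0, 0], "twist": 0},
  {"grip": 0.27, "linear": [0, 0, 0], "twist": 0},
])

```text
clock: 23.85
eef_pos: [0.5795, -0.0762, 0.0808]
tool_rot: [0.716, 0.043, 0.045, -0.695]
ft_force: [-0.3, 0.4, 7.5]
grip_width: 0.0632
```

Run:
```python
from look import *
im,P=look(.0055); print(plate(P,(.576,-.076))); go(.577,-.0755,.10,89.5); np.save("P.npy",P);cv2.imwrite("pics/w6.png",im)
```

```text
tooly [ 0.1234 -0.0304 -0.9919]
top [ 0.5768 -0.0769  0.0977] [-0.0403  0.004   0.9992] 560 606 mid [ 0.577  -0.0769  0.0922]
(array([ 0.5759, -0.0759]), np.int64(437), np.float64(0.0004095722213184788), np.float64(0.06760999544275517))
t 23.9 pos [ 0.5795 -0.0762  0.0808] jaw 89.71 grip 0.063 F [-1.5  0.6  6.5] j [-0.12  0.42 -0.16  0.86 -0.02 -0.12]
shift scaled [-0.0005 -0.097   0.0006] rows>= 0.38785273985854296
twist deg 0.21229193686654924 scaled 0.001852596636878609
```

Request:
move_arm([
  {"grip": 0.28, "linear": [-0.013, 0, 0], "twist": 0},
  {"grip": 0.26, "linear": [0, 0, 0], "twist": 0},
  {"grip": 0.25, "linear": [0, 0, 0], "twist": 0},
  {"grip": 0.24, "linear": [0, 0, 0], "twist": 0},
  {"grip": 0.24, "linear": [0, 0, 0], "twist": 0},
])

```text
clock: 24.4
eef_pos: [0.5795, -0.0763, 0.0797]
tool_rot: [0.716, 0.044, 0.046, -0.695]
ft_force: [0.7, 0.2, 2.7]
grip_width: 0.0649
```

Run:
```python
from look import *
im,P=look(.0055); print(plate(P,(.576,-.076))); go(.577,-.0755,.10,89.5); np.save("P.npy",P);cv2.imwrite("pics/w6.png",im)
```

```text
tooly [ 0.1266 -0.0305 -0.9915]
top [ 0.5766 -0.077   0.0973] [-0.0247  0.0045  0.9997] 598 665 mid [ 0.5768 -0.077   0.0919]
(array([ 0.5759, -0.0759]), np.int64(437), np.float64(0.0004353055231477572), np.float64(0.06760619214520158))
t 24.45 pos [ 0.5795 -0.0763  0.0797] jaw 89.71 grip 0.0651 F [ 1.  -0.1  2.2] j [-0.12  0.42 -0.17  0.86 -0.01 -0.12]
shift scaled [ 0.0007 -0.1022  0.001 ] rows>= 0.4089850173257384
twist deg 0.2120900092678255 scaled 0.0018508344861544216
```

Request:
move_arm([
  {"grip": 0.23, "linear": [0, 0, 0], "twist": 0},
  {"grip": 0.22, "linear": [0, 0, 0], "twist": 0},
  {"grip": 0.2, "linear": [0, 0, 0], "twist": 0},
  {"grip": 0.15, "linear": [0, 0, 0], "twist": 0},
  {"grip": 0, "linear": [0, 0, 0], "twist": 0},
])

```text
clock: 24.95
eef_pos: [0.5766, -0.0759, 0.0768]
tool_rot: [0.716, 0.041, 0.043, -0.695]
ft_force: [-0.1, 0.6, 0.5]
grip_width: 0.0844
```

Request:
move_arm([
  {"grip": 0, "linear": [0, 0, 0], "twist": 0},
  {"grip": 0, "linear": [-0.01, -0.1, 0], "twist": 0},
  {"grip": 0, "linear": [-0.02, -0.2, 0], "twist": 0},
  {"grip": 0, "linear": [0, -0.1, 0], "twist": 0},
  {"grip": 0, "linear": [0, 0, 0], "twist": 0},
])

```text
clock: 25.45
eef_pos: [0.5591, -0.0734, 0.1559]
tool_rot: [0.716, 0.04, 0.042, -0.696]
ft_force: [-0.7, -0.4, 0.2]
grip_width: 0.0852
```

Run:
```python
from look import *
im,P=look(.0055,(324,260)); print(plate(P,(.576,-.076))); go(.577,-.0755,.10,89.5); np.save("P.npy",P);cv2.imwrite("pics/w6.png",im)
```

```text
tooly [ 0.1148 -0.0291 -0.993 ]
top [ 0.5762 -0.0771  0.0966] [-0.0004  0.0008  1.    ] 314 314 mid [ 0.5762 -0.0771  0.0911]
(array([ 0.5753, -0.076 ]), np.int64(472), np.float64(0.0004459649807422082), np.float64(0.0676348591552082))
t 25.5 pos [ 0.5586 -0.0733  0.1546] jaw 89.73 grip 0.0856 F [ 0.1 -0.6  0.4] j [-0.12  0.32 -0.1   1.04 -0.01 -0.12]
shift scaled [ 0.0604  0.2819 -0.0026] rows>= 1.1533995036181033
twist deg 0.23110247294731323 scaled 0.00201674953121587
```

View pics/w6.png

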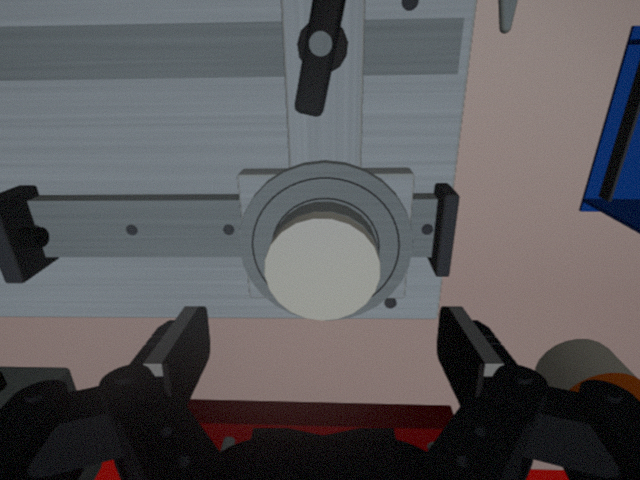

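The wrist view shows the ceramic at (322,267) flat on the steel inside the engraved circle, and the knob hub at (320,43). I check that the edges are flush from the fixed cameras and plan the knob approach.

```bash
cat > stack.py <<'E'
from plate import *
def stack(c0=(.5755,-.0755),names=("scene","side")):
    for n in names:
        im,d,K,W=cam(n);P=cloud(d,K,W)
        r=np.hypot(P[...,0]-c0[0],P[...,1]-c0[1])
        for nm,lo,hi in(("steel",.070,.081),("cer",.0865,.0925)):
            q=P[(P[...,2]>lo)&(P[...,2]<hi)&(r<.04)&(r>.02)][:,:2]
            if len(q)>20: x=circ(q,.033,np.array(c0)); print(n,nm,len(q),x,np.std(np.hypot(*(q-x).T)))
            else: print(n,nm,len(q))
        np.savez(n+"L.npz",im=im,d=d,K=K,W=W)
E
python3 - <<'E'
from look import *
from stack import stack
stack()
P=np.load("P.npy"); print(plate(P,(.576,-.076)))
print(bar(P,(.4607,-.0761)))
plan(.463,-.0768,.12,11.8,3)
E
```

```text
scene steel 151 [ 0.5742 -0.0746] 0.0010568242326010966
scene cer 87 [ 0.5742 -0.0753] 0.001661148403703501
side steel 225 [ 0.5759 -0.0751] 0.0005296488821757092
side cer 127 [ 0.5759 -0.0757] 0.0014992229807140435
(array([ 0.5753, -0.076 ]), np.int64(472), np.float64(0.0004459649807422082), np.float64(0.0676348591552082))
(array([466.6903, -78.4716]), (14.094261169433594, 49.50596618652344), -12.156707763671875, np.float64(0.09892122833322156), np.int64(3626))
0 [-0.162, 0.036, -0.005] 0.0343
1 [-0.161, 0.036, -0.016] 0.0343
2 [-0.159, 0.036, -0.027] 0.0343
```

Request:
move_arm([
  {"grip": 0, "linear": [-0.162, 0.036, -0.005], "twist": 0.034},
  {"grip": 0, "linear": [-0.161, 0.036, -0.016], "twist": 0.034},
  {"grip": 0, "linear": [-0.159, 0.036, -0.027], "twist": 0.034},
  {"grip": 0, "linear": [0, 0, 0], "twist": 0},
  {"grip": 0, "linear": [0, 0, 0], "twist": 0},
])

```text
clock: 26.1
eef_pos: [0.4544, -0.0756, 0.1097]
tool_rot: [0.708, -0.042, 0.11, -0.697]
ft_force: [0.3, -0.2, 0.8]
grip_width: 0.0849
```

Run:
```python
from look import *
o=bot.get_obs();ty=R.from_quat(o['tool_rot']).as_matrix()[:,1];print(ty)
im,d,K,W=cam("wrist");P=cloud(d,K,W)
print(bar(P,(.4607,-.0761)))
t=np.array([.4607,-.0762,.083])+.019*ty; print(t); go(*t,77.9); cv2.imwrite("pics/w7.png",im)
```

```text
[ 0.0936 -0.0259 -0.9953]
(array([460.0458, -76.8766]), (14.054078102111816, 62.30804443359375), -12.216865539550781, np.float64(0.09878536308514582), np.int64(4060))
[ 0.4625 -0.0767  0.0641]
t 26.15 pos [ 0.4537 -0.0754  0.1093] jaw 77.7 grip 0.0855 F [-1.7  0.5 -0.2] j [-0.16  0.19 -0.41  0.88 -0.01  0.06]
shift scaled [0.0225 0.2292 0.0042] rows>= 0.9215327513680671
twist deg -0.20357088166498727 scaled -0.001776491073120892
```

Bar centre and angle confirmed (62 × 14 mm). I descend and grip.

Request:
move_arm([
  {"grip": 0, "linear": [0.02, 0.1, 0.004], "twist": 0},
  {"grip": 0, "linear": [0, 0.1, 0], "twist": 0},
  {"grip": 0, "linear": [0, 0.04, 0], "twist": 0},
  {"grip": 0, "linear": [0, 0, 0], "twist": 0},
  {"grip": 0.3, "linear": [0, 0, 0], "twist": 0},
])

```text
clock: 26.65
eef_pos: [0.4685, -0.0771, 0.0611]
tool_rot: [0.708, -0.04, 0.11, -0.697]
ft_force: [-0.5, -1.3, -0.2]
grip_width: 0.0731
```

Run:
```python
from look import *
o=bot.get_obs();ty=R.from_quat(o['tool_rot']).as_matrix()[:,1];print(ty)
t=np.array([.4604,-.0767,.083])+.019*ty; print(t); go(*t,77.9)
```

```text
[ 0.0963 -0.0262 -0.995 ]
[ 0.4622 -0.0772  0.0641]
t 26.65 pos [ 0.4685 -0.0771  0.0611] jaw 77.82 grip 0.0731 F [-0.5 -1.3 -0.2] j [-0.16  0.28 -0.44  0.75 -0.01  0.06]
shift scaled [-0.0289 -0.0177 -0.0069] rows>= 0.13845091319216202
twist deg -0.07685760950917597 scaled -0.0006707091705736119
```

Request:
move_arm([
  {"grip": 0.3, "linear": [-0.03, -0.015, -0.005], "twist": 0},
  {"grip": 0.3, "linear": [0, 0, 0], "twist": 0},
  {"grip": 0.6, "linear": [0, 0, 0], "twist": 0},
  {"grip": 0.8, "linear": [0, 0, 0], "twist": 0},
  {"grip": 1, "linear": [0, 0, 0], "twist": 0},
])

```text
clock: 27.15
eef_pos: [0.4636, -0.0768, 0.0668]
tool_rot: [0.708, -0.038, 0.111, -0.697]
ft_force: [-0.8, 0.3, -0.3]
grip_width: 0.0214
```

Request:
move_arm([
  {"grip": 1, "linear": [0, 0, 0], "twist": 0},
  {"grip": 1, "linear": [0, 0, 0], "twist": 0},
  {"grip": 1, "linear": [0, 0, 0], "twist": 0},
  {"grip": 1, "linear": [0, 0, 0], "twist": 0},
  {"grip": 1, "linear": [0, 0, 0], "twist": 0},
])

```text
clock: 27.65
eef_pos: [0.4636, -0.0768, 0.0669]
tool_rot: [0.708, -0.038, 0.111, -0.697]
ft_force: [-0.6, -0.0, 0.5]
grip_width: 0.0207
```

Run:
```python
from look import *
o=bot.get_obs();x,y,z=o['eef_pos']
d=.14*np.array([np.sin(np.radians(.6)),-np.cos(np.radians(.6))]); print(R.from_quat(o['tool_rot']).as_matrix()[:,1])
go(x+d[0],y+d[1],z,77.9); plan(x+d[0],y+d[1],z,0,10)
```

```text
[ 0.1015 -0.0266 -0.9945]
t 27.65 pos [ 0.4636 -0.0768  0.0669] jaw 77.85 grip 0.0207 F [-0.6 -0.   0.5] j [-0.16  0.26 -0.45  0.76 -0.01  0.05]
shift scaled [ 0.1532  0.0193 -0.6827] rows>= 2.8000000000000003
twist deg -0.04511132829424014 scaled -0.0003936706043412839
0 [0.015, 0.002, -0.068] 0.0
1 [0.015, 0.002, -0.068] 0.0
2 [0.015, 0.002, -0.068] 0.0
3 [0.015, 0.002, -0.068] 0.0
4 [0.015, 0.002, -0.068] 0.0
5 [0.015, 0.002, -0.068] 0.0
6 [0.015, 0.002, -0.068] 0.0
7 [0.015, 0.002, -0.068] 0.0
8 [0.015, 0.002, -0.068] 0.0
9 [0.015, 0.002, -0.068] 0.0
```

Width 20.7 mm is more than the 14 mm bar, so the tips likely pinch the round hub below it. I open, raise 6 mm and regrip.

Request:
move_arm([
  {"grip": 0.3, "linear": [0, 0, 0], "twist": 0},
  {"grip": 0.3, "linear": [-0.003, -0.034, 0], "twist": 0},
  {"grip": 0.3, "linear": [0, 0, 0], "twist": 0},
  {"grip": 0.7, "linear": [0, 0, 0], "twist": 0},
  {"grip": 1, "linear": [0, 0, 0], "twist": 0},
])

```text
clock: 28.15
eef_pos: [0.4625, -0.0767, 0.0743]
tool_rot: [0.708, -0.038, 0.112, -0.696]
ft_force: [0.4, 0.2, -0.1]
grip_width: 0.0315
```

Request:
move_arm([
  {"grip": 1, "linear": [0, 0, 0], "twist": 0},
  {"grip": 1, "linear": [0, 0, 0], "twist": 0},
  {"grip": 1, "linear": [0, 0, 0], "twist": 0},
  {"grip": 1, "linear": [0, 0, 0], "twist": 0},
  {"grip": 1, "linear": [0, 0, 0], "twist": 0},
])

```text
clock: 28.65
eef_pos: [0.4626, -0.0767, 0.0746]
tool_rot: [0.708, -0.038, 0.112, -0.697]
ft_force: [-0.6, -0.2, 1.5]
grip_width: 0.0131
```

Request:
move_arm([
  {"grip": 1, "linear": [0.006, 0, -0.025], "twist": 0},
  {"grip": 1, "linear": [0.01, 0, -0.042], "twist": 0},
  {"grip": 1, "linear": [0.012, 0, -0.055], "twist": 0},
  {"grip": 1, "linear": [0.012, 0, -0.055], "twist": 0},
  {"grip": 1, "linear": [0.012, 0, -0.055], "twist": 0},
])

```text
clock: 29.15
eef_pos: [0.463, -0.1241, 0.0746]
tool_rot: [0.706, -0.037, 0.11, -0.699]
ft_force: [2.0, 3.4, -3.5]
grip_width: 0.0127
```

Request:
move_arm([
  {"grip": 1, "linear": [0.012, 0, -0.055], "twist": 0},
  {"grip": 1, "linear": [0.012, 0, -0.055], "twist": 0},
  {"grip": 1, "linear": [0.012, 0, -0.055], "twist": 0},
  {"grip": 1, "linear": [0.008, 0, -0.04], "twist": 0},
  {"grip": 1, "linear": [0.005, 0, -0.02], "twist": 0},
])

```text
clock: 29.65
eef_pos: [0.4635, -0.1764, 0.0747]
tool_rot: [0.706, -0.037, 0.111, -0.699]
ft_force: [3.3, 3.3, -3.9]
grip_width: 0.0126
```

Run:
```python
from look import *
go(.4641,-.2167,.0745,77.9); print(R.from_quat(bot.get_obs()['tool_rot']).as_matrix()[:,1])
```

```text
t 29.65 pos [ 0.4635 -0.1764  0.0747] jaw 77.95 grip 0.0126 F [ 3.3  3.3 -3.9] j [-0.37  0.29 -0.38  0.8   0.02 -0.16]
shift scaled [ 0.0448  0.0052 -0.1966] rows>= 0.8069193974828232
twist deg 0.04531448317297304 scaled 0.00039544346510397334
[ 0.1022 -0.0205 -0.9946]
```

Request:
move_arm([
  {"grip": 1, "linear": [0.005, 0, -0.025], "twist": 0},
  {"grip": 1, "linear": [0.006, 0, -0.027], "twist": 0},
  {"grip": 1, "linear": [0.006, 0, -0.027], "twist": 0},
  {"grip": 1, "linear": [0.005, 0, -0.025], "twist": 0},
  {"grip": 1, "linear": [0.005, 0, -0.02], "twist": 0},
])

```text
clock: 30.15
eef_pos: [0.4637, -0.203, 0.0747]
tool_rot: [0.705, -0.037, 0.11, -0.699]
ft_force: [2.5, 3.4, -5.3]
grip_width: 0.0127
```

Request:
move_arm([
  {"grip": 1, "linear": [0.004, 0, -0.02], "twist": 0},
  {"grip": 1, "linear": [0.004, 0, -0.02], "twist": 0},
  {"grip": 1, "linear": [0.004, 0, -0.02], "twist": 0},
  {"grip": 1, "linear": [0.004, 0, -0.02], "twist": 0},
  {"grip": 1, "linear": [0.004, 0, -0.02], "twist": 0},
])

```text
clock: 30.65
eef_pos: [0.4638, -0.2165, 0.0746]
tool_rot: [-0.699, 0.035, -0.109, 0.706]
ft_force: [3.7, 16.5, 0.4]
grip_width: 0.013
```

Run:
```python
from look import *
go(.4641,-.2167,.0745,77.9); print(R.from_quat(bot.get_obs()['tool_rot']).as_matrix()[:,1])
```

```text
t 30.65 pos [ 0.4638 -0.2165  0.0746] jaw 78.38 grip 0.013 F [ 3.7 16.5  0.4] j [-0.46  0.33 -0.33  0.83  0.05 -0.26]
shift scaled [ 0.0015  0.0006 -0.0005] rows>= 0.006749802832676052
twist deg 0.4751044864256926 scaled 0.0041460687895625205
[ 0.104   0.     -0.9946]
```

Request:
move_arm([
  {"grip": 1, "linear": [0.004, 0, -0.02], "twist": 0},
  {"grip": 1, "linear": [0, 0, 0], "twist": 0.04},
  {"grip": 1, "linear": [0, 0, 0], "twist": 0.06},
  {"grip": 1, "linear": [0, 0, 0], "twist": 0.06},
  {"grip": 1, "linear": [0, 0, 0], "twist": 0.06},
])

```text
clock: 31.15
eef_pos: [0.4632, -0.2171, 0.0746]
tool_rot: [-0.657, 0.192, -0.259, 0.682]
ft_force: [4.5, 3.9, -4.7]
grip_width: 0.0128
```

Request:
move_arm([
  {"grip": 1, "linear": [0, 0, 0], "twist": 0.06},
  {"grip": 1, "linear": [0, 0, 0], "twist": 0.06},
  {"grip": 1, "linear": [0, 0, 0], "twist": 0.06},
  {"grip": 1, "linear": [0, 0, 0], "twist": 0.06},
  {"grip": 1, "linear": [0, 0, 0], "twist": 0.06},
])

```text
clock: 31.65
eef_pos: [0.4622, -0.2176, 0.075]
tool_rot: [-0.55, 0.39, -0.446, 0.588]
ft_force: [6.1, 4.8, -4.5]
grip_width: 0.013
```

Run:
```python
from look import *
go(.4641,-.2167,.0745,16); print(bot.get_obs()["ft_torque"]); print(R.from_quat(bot.get_obs()['tool_rot']).as_matrix()[:,1])
```

```text
t 31.65 pos [ 0.4622 -0.2176  0.075 ] jaw 17.42 grip 0.013 F [ 6.1  4.8 -4.5] j [-0.46  0.33 -0.32  0.84  0.04  0.81]
shift scaled [-0.0014  0.0033  0.0103] rows>= 0.04369576362594491
twist deg 1.422176467580826 scaled 0.012410830951833905
[-0.0645  0.1102  0.2628]
[ 0.0955 -0.0035 -0.9954]
```

Request:
move_arm([
  {"grip": 1, "linear": [0, 0, 0], "twist": 0.04},
  {"grip": 1, "linear": [0, 0, 0], "twist": 0.05},
  {"grip": 1, "linear": [0, 0, 0], "twist": 0.05},
  {"grip": 1, "linear": [0, 0, 0], "twist": 0.05},
  {"grip": 1, "linear": [0, 0, 0], "twist": 0.05},
])

```text
clock: 32.15
eef_pos: [0.4607, -0.2121, 0.0765]
tool_rot: [0.44, -0.512, 0.554, -0.487]
ft_force: [6.1, -5.3, -13.8]
grip_width: 0.0129
```

Run:
```python
from look import *
go(.4641,-.2167,.0745,16); print(bot.get_obs()["ft_torque"]); print(R.from_quat(bot.get_obs()['tool_rot']).as_matrix()[:,1])
```

```text
t 32.15 pos [ 0.4607 -0.2121  0.0765] jaw -7.99 grip 0.0129 F [  6.1  -5.3 -13.8] j [-0.45  0.32 -0.32  0.85  0.04  1.26]
shift scaled [0.0207 0.0115 0.0193] rows>= 0.12230588773739848
twist deg -23.99367309787617 scaled -0.2093842976025634
[-1.5203  0.2611  7.3518]
[ 0.0883 -0.0016 -0.9961]
```

Request:
move_arm([
  {"grip": 0.6, "linear": [0, 0, 0], "twist": 0},
  {"grip": 0.2, "linear": [0, 0, 0], "twist": 0},
  {"grip": 0, "linear": [0, 0, 0], "twist": 0},
  {"grip": 0, "linear": [0, 0, 0], "twist": 0},
  {"grip": 0, "linear": [0, 0, 0], "twist": 0},
])

```text
clock: 32.65
eef_pos: [0.4591, -0.2137, 0.0778]
tool_rot: [0.443, -0.511, 0.554, -0.485]
ft_force: [0.0, 1.0, 0.2]
grip_width: 0.0835
```

Request:
move_arm([
  {"grip": 0, "linear": [0, -0.1, 0], "twist": 0},
  {"grip": 0, "linear": [0, -0.15, 0], "twist": 0},
  {"grip": 0, "linear": [0, -0.15, 0], "twist": 0},
  {"grip": 0, "linear": [0, -0.05, 0], "twist": 0},
  {"grip": 0, "linear": [0, 0, 0], "twist": 0},
])

```text
clock: 33.15
eef_pos: [0.4494, -0.2153, 0.1701]
tool_rot: [0.443, -0.512, 0.555, -0.483]
ft_force: [0.4, -0.1, 0.4]
grip_width: 0.085
```

Run:
```python
from look import *
from stack import stack
go(.4641,-.2167,.0745,16)
im,d,K,W=cam("wrist");P=cloud(d,K,W);print("bar",bar(P,(.461,-.2165),.09)); print(plate(P,(.577,-.216)))
stack((.577,-.2155))
s=np.load("sideL.npz");Q=cloud(s["d"],s["K"],s["W"]); print(plate(Q,(.576,-.215)),bar(Q,(.461,-.2165),.088))
cv2.imwrite("pics/fin.png",cv2.resize(np.hstack([im,s["im"]]),(800,300)))
```

```text
t 33.15 pos [ 0.4494 -0.2153  0.1701] jaw -8.19 grip 0.085 F [ 0.4 -0.1  0.4] j [-0.46  0.21 -0.2   1.08  0.03  1.25]
shift scaled [-0.0018  0.4823  0.0336] rows>= 1.9338354742749797
twist deg -24.18670214153599 scaled -0.2110687937844833
bar (array([ 461.5266, -215.7826]), (14.058341026306152, 61.326812744140625), -74.03283786773682, np.float64(0.09883000918638704), np.int64(2380))
(array([ 0.5765, -0.2151]), np.int64(415), np.float64(0.00044669351593044064), np.float64(0.06755849144145996))
scene steel 135 [ 0.5755 -0.2144] 0.0013007724423763337
scene cer 89 [ 0.5756 -0.2145] 0.0026195808464527805
side steel 230 [ 0.5772 -0.2146] 0.00044870933406397905
side cer 142 [ 0.5773 -0.2151] 0.0015802068591590774
(array([ 0.5752, -0.214 ]), np.int64(137), np.float64(0.0008630302754547474), np.float64(0.06629228530824838)) (array([ 456.3804, -200.2844]), (15.155080795288086, 28.98305320739746), -73.30072975158691, np.float64(0.09734394969030269), np.int64(317))
```

View pics/fin.png

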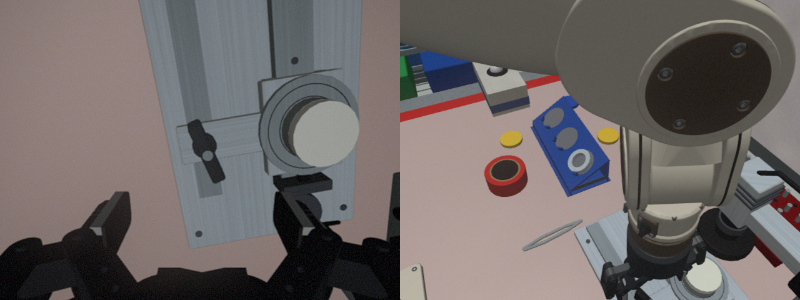

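```bash
python3 -c "
from h import *
print(bot.get_obs()['ft_force']); print(bot.job_done())"
```

```text
[ 0.67740197  0.43736619 -0.03750197]
the job is handed in; nothing more can be done
None
```

The job is done and handed in at about 33 s of the 61 s allowed. The steel disc is on the plate, the ceramic disc lies on top of it, and the stage is locked under the camera.

- **Stack:** The steel disc was flat and within about 1 mm of the plate's centre when released. I first pressed the ceramic flat on the bare bench to take out its 30° tilt, then set it on the steel by easing the grip open slowly. It lies flat, and its edge is flush with the steel's to about 0.6 mm.
- **Slide:** The stage moved 139.2 mm by camera and 139.8 mm by the arm, and the push force rose to about 16 N. That puts it at the end stop or within about 1 mm of it. I did not look at the stop contact in close-up.
- **Clamp:** The knob bar stands at −74.0°, which is about 1.30 rad and so its full turn. I over-twisted at the end: the pads slipped about 24° on the bar, with a moment of about 7 N m at the wrist.
- **Other rough spots:** I pressed the steel disc with 38 N for a moment while flattening it. My first grip on the knob caught the hub below the bar, so I regripped higher. The arm's tool drifted up to about 7° out of vertical, but both discs still ended level.
- **End state:** The gripper is open and clear, with wrist force near zero. The ring is still in the rack, and I saw none of the other things moved in the last picture; the arm hid the wash bottle there.

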